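# Torque down the pressure screw of a digestion vessel

### The job

Close the digestion vessel to its set torque: take the click torque wrench from its rest, set its socket fully down over the hex head of the screw on top of the vessel, and turn the screw clockwise (seen from above) until the wrench breaks over with a click. Stop as soon as you feel it give, without pulling on to the end of its free swing. Then lift the wrench off and lay it back in its rest as it lay before, and leave the other things on the bench where they are.

Things in the scene. Friction and masses are not known exactly. Their poses are not given: they have to be found in the camera images.
- wrench_grip (a point): Place to grip the wrench: centre of its black handle, 120 mm from the socket's axis. The handle is a level flat-sided bar 24 mm wide, 22 mm high, from 74 to 186 mm from that axis. x points along it away from the head, z up. In the rest its centre line is 60 mm above the bench and both sides are free here.
- wrench: The click torque wrench, 223 mm long, about 0.4 kg, balanced 85 mm from the socket's axis: black handle, steel shank 13 mm wide, round head 50 mm across and 57 mm high with the socket under it. Origin: on the socket's axis at the height of the handle's centre line; x along the handle, z up.
- socket_mouth (a point): Centre of the mouth of the wrench's hex socket, which opens downward, 40 mm below the handle's centre line. The opening is a hexagon 31.8 mm across flats, 18 mm deep, with a 1.5 mm chamfer at the mouth. z up; x points through the middle of one flat and is parallel to the handle while the wrench is not broken over.
- wrench_head (a joint): Break-over, rad: how far the handle has swung on clockwise (from above) past the socket. 0 (within 0.03) while the wrench holds; it gives at 1.1 N m about the socket's axis (9 N across the handle at wrench_grip). The moment then drops: to about 2/3 at 0.05, under half at 0.10; hard stop at 0.20. Springs back to 0 when the handle is eased back.
- screw_seat (a point): Centre of the upper face of the flange (41 mm across) under the screw's hex head, on its upright axis, 103 mm above the bench; the mouth of the fully seated socket lies on it. The head is a steel hexagon 30 mm across flats, 14 mm high, with a 3 mm chamfered end above. x points through the middle of one flat, z up; it turns with the screw.
- screw_flat (a point): Centre of the flat to which screw_seat's x points, 15 mm off the axis, 7 mm above the flange. Clockwise tightens. The screw is finger tight: it drags with 0.6 to 0.85 N m, rises by 0.6 N m a radian and reaches the wrench's torque after 0.4 to 0.85 rad, each time different; before it moves the socket has up to 0.2 rad of play. It stays where it is left.
- station: The closing station, bolted down: aluminium foot 124 x 104 x 10 mm, a white vessel 59 mm across between two steel posts, and over it a steel yoke 36 x 94 mm, top 98 mm above the bench, through which the screw stands. Origin: under its middle, on the screw's axis; z up.
- rest_mid (a point): Where wrench_grip lies when the wrench is in its rest, 60 mm above the bench; x points as the handle does, away from the head. The rest is a bolted grey plate 236 x 66 x 8 mm with two forks open at the top, 10 mm thick, tips 78 mm high: for the shank 70 mm towards the head (18 mm opening), for the handle's end 54 mm the other way (30 mm opening).
- dropper: Bystander: small white dropper bottle, 26 x 26 x 80 mm, upright; origin under its middle.
- dropper_2: Bystander: another small white dropper bottle, 26 x 26 x 80 mm, upright; origin under its middle.
- tip_box: Bystander: box of pipette tips with a clear lid, 96 x 126 x 85 mm; origin under its middle.
- tape_roll: Bystander: roll of masking tape lying flat, 85 mm across, 24 mm high; origin under its middle.

How it is judged:
On the way, in this order (a step that is already met when the one before it is completed fails the run):
1. the socket is fully down over the screw's hex head, upright (distance between socket_mouth and screw_seat below 0.006 m and angle between the z axis of socket_mouth and the z axis of screw_seat, either way round below 0.12 rad), for 0.2 s.
2. with the socket still on the screw and the screw drawn tight, the wrench has broken over (value of joint wrench_head above 0.025 rad and distance of screw_flat from where it was at the start of the episode above 0.005 m and distance between socket_mouth and screw_seat below 0.008 m), for 0.05 s.
At the end, for the whole second after the job is handed in: The screw has been turned (its flat over 5 mm from its start); the wrench, sprung back to 0 (under 0.04 rad), lies level and at rest in its rest, wrench_grip within 12 mm of rest_mid, handle along the rest within 0.12 rad and the right way round; bystanders within 30 mm of their start (distance between wrench_grip and rest_mid below 0.012 m and angle between the x axis of wrench_grip and the x axis of rest_mid, either way round below 0.12 rad and angle between wrench_grip's own z axis and vertical below 0.12 rad and x of socket_mouth in the frame of rest_mid below -0.1 m and value of joint wrench_head below 0.04 rad and distance of screw_flat from where it was at the start of the episode above 0.005 m and linear speed of wrench below 0.02 m/s); the robot touches nothing.
It fails at once if the wrench is pulled on through its free swing to the end stop (value of joint wrench_head above 0.18 rad).
It fails at once if the first dropper bottle is pushed away (distance of dropper from where it was at the start of the episode above 0.03 m).
It fails at once if the second dropper bottle is pushed away (distance of dropper_2 from where it was at the start of the episode above 0.03 m).
It fails at once if the tip box is pushed away (distance of tip_box from where it was at the start of the episode above 0.03 m).
It fails at once if the tape roll is pushed away (distance of tape_roll from where it was at the start of the episode above 0.03 m).
It also fails if it takes over 72 s, if anything falls off the work surface, if the arm or the gripper's body presses on something with over 40 N, if the wrist force passes 120 N, or if a joint passes its speed limit or range.

### The arm

A 7-joint arm with a two-finger parallel gripper is mounted at the origin on the work surface; the furniture and walls round the work are solid. World frame = base frame: x ahead of the robot, y to its left, z up, the work surface at z = 0. Lengths are in m, angles in rad, forces in N, time in s.
With the tool pointing down it reaches from about 0.35 to 0.9 m from the base axis. Payload 19.9 kg.
Tool frame: the origin (TCP) lies midway between the tips of the shut fingers; the grasp point (between the pads) lies 19 mm behind it (manip.grip_depth is the distance from the TCP to the grasp point, in m); z points along the fingers, y is the line along which they close (so a half turn about z gives the same grasp; the last joint's range is limited). The gripper opens to 85 mm and grips with 20 to 120 N. Pads are 22 mm wide; open, the fingers measure 114 mm over their backs; the gripper's body (76 mm by 85 mm) begins 54 mm behind the grasp point. The pads swing forward as they close: fully open they stand 13 mm farther back than shut.
Start: joints at [1.304, 0.417, -0.01, 1.614, 0.005, 1.111, -0.053], TCP at [0.139, -0.609, 0.231] pointing down, gripper open.
Joint ranges: [-2.81, 2.81], [-0.39, 2.02], [-1.27, 1.25], [0.06, 2.57], [-1.19, 4.33], [0.19, 2], [-2.82, 2.82]. Speed limits (rad/s): [1.89, 1.89, 2.39, 2.39, 3.01, 3.01, 3.01].

### API

Orientations are given as a unit quaternion [w, x, y, z].
In Python, from station import get_obs, eyes, order, manip gives the robot as it stands.
- The arm moves only by the shell command python3 -m creep 'ROWS'. ROWS is JSON, a list of rows, each an object of numbers: "tx", "ty", "tz": the shift along the tool's x, y, z in mm; "turn": the turn about the tool's z in rad; "grip": the finger opening in mm, from 0 to 85.4. In form: [{"tx": .., "ty": .., "tz": .., "turn": .., "grip": ..}, ...]. A call has 1 to 5 rows; each row shifts and turns the commanded pose from where the row before left it, along the tool's axes as they then stand; what a row does not reach is not made up. A row lasts 1/12 s, in which the tool goes at most 41.7 mm and 7.16 degrees, less where a joint would pass 70% of its speed; a pose out of reach is approached as far as the arm can. A call with a gripper value outside its range is refused whole. The fingers move at their own pace and stop on an object; the grip force is fixed at half the most. Time passes only in rows, so rows that do not move let the fingers close. It gives the time, the measured TCP pose, the force, the opening and the grip force at its end, in the units of the state.
- get_obs(): the state, without advancing time (a new reading comes with each control period).
- eyes.camera(name): name is "side" or "top"; returns a dict with "image" (384x512x3 uint8, red, green, blue), "z_map" (384x512 float32, m along the optical axis (not along the pixel's ray), 0 where there is no reading), "vfov" (degrees; the focal length in pixels is half the picture's height over the tangent of half this angle, whatever the lens; pixels are square), "cx", "cy" (the principal point, pixels), "world_from_camera" (4x4, takes a point from camera to world coordinates). Camera axes: x right, y up, looking along -z (the intrinsics and any distortion apply to the point x, -y, -z); pixel columns grow to the right and rows downward; lengths in m; the calibration is good to about 2 mm. A picture is of the moment at which its call begins.
- order.job_done(): hands the job in; it is judged then, once.
The state is a dict: "t": time; "qpos": joint angles; "qvel": joint speeds; "joint_torque": joint torques, N m; "tcp_pos": TCP position; "tcp_rot": TCP orientation; "contact_force": force on the tool from outside, world axes, zero at the start; "ft_torque": the same for the moment, N m; "opening": opening from 0.0 (shut) to 1.0 (fully open); "finger_force": force on a finger pad.
Only numpy, scipy, OpenCV 4.12 (cv2) and the standard library are available. Lean on these libraries where they do the work, as an engineer would, in place of code of your own. Each camera call takes 0.05 s, during which the arm holds its last target. There are 200 camera calls.

## Working session

There is one attempt and no reset: what is moved stays moved. The work goes in short steps, Python scripts to look and compute and a shell command to move; the robot and the scene stay as the last step left them, time stands still between calls to the robot, and variables do not carry over. Pictures are saved under pics/ and viewed, at most 12 in all, crops included, and the job is handed in when it is done.

```bash
mkdir -p pics; ls; python3 - <<'E'
from station import get_obs, eyes, order, manip
import cv2,numpy as np
o=get_obs(); print(o['t'],o['tcp_pos'],o['tcp_rot'],o['opening'],o['contact_force'])
for n in('top','side'):
    c=eyes.camera(n); cv2.imwrite(f'pics/{n}0.png',cv2.resize(c['image'][:,:,::-1],(800,600),interpolation=cv2.INTER_CUBIC)); np.savez(f'{n}0.npz',**c)
    print({k:v for k,v in c.items() if k not in('image','z_map')})
E
```

```text
pics
0.0 [ 0.13926422 -0.60892576  0.23064057] [-6.18285832e-04  9.93685394e-01  1.12200454e-01 -1.14035942e-04] 1.0024321209561224 [-0.04917474 -0.35760724 -0.78369395]
{'vfov': 57.22921751021211, 'cx': 252.39526936251215, 'cy': 191.65128569437448, 'world_from_camera': array([[-0.01317931,  0.9887712 , -0.148855  ,  0.42659847],
       [-0.99967154, -0.0097569 ,  0.0236985 , -0.10678397],
       [ 0.02198003,  0.14911844,  0.98857502,  0.93870981],
       [ 0.        ,  0.        ,  0.        ,  1.        ]])}
{'vfov': 48.48211455861704, 'cx': 250.69540942423873, 'cy': 194.66827237197546, 'world_from_camera': array([[ 0.95282699,  0.1761664 , -0.2471561 ,  0.3669587 ],
       [-0.30328301,  0.58438352, -0.75267212, -0.79701033],
       [ 0.01183841,  0.79212455,  0.61024466,  0.61977063],
       [ 0.        ,  0.        ,  0.        ,  1.        ]])}
```

View pics/top0.png

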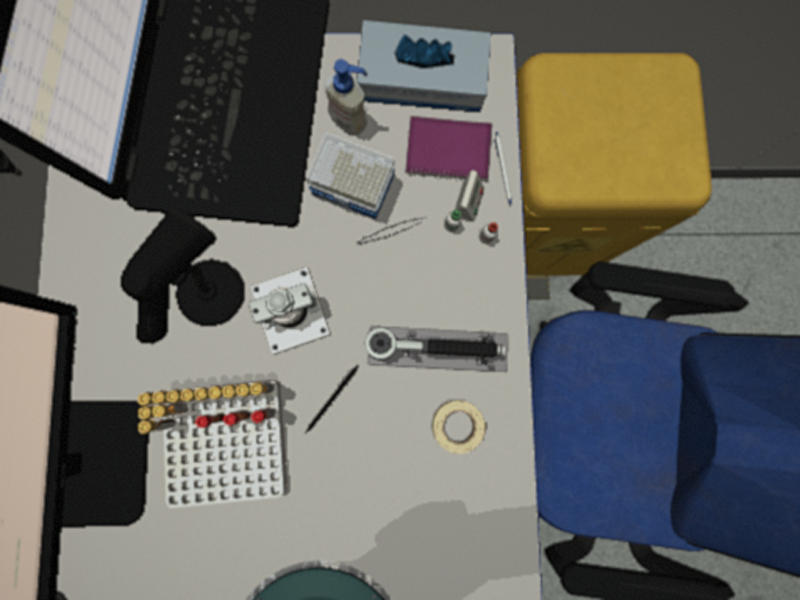

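View pics/side0.png

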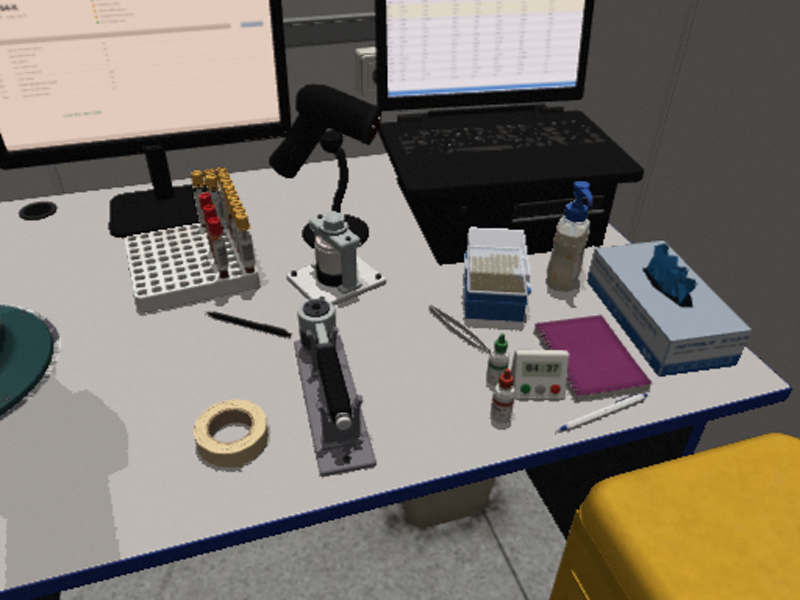

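The top picture shows the station screw at about (285,300), and the wrench with its head at (380,345) and handle running right to about (500,350). The droppers are at (455,220) and (490,232), the tape at (460,425) and the tip box at (352,175). In both views the wrench lies in its rest, nearly along -y. Next I'll use depth to get metric positions, plus an enlarged crop of the hex.

```bash
cat > h.py <<'E'
import numpy as np,cv2
def cloud(c):
    h,w=c['z_map'].shape; f=h/2/np.tan(np.radians(float(c['vfov']))/2)
    v,u=np.mgrid[:h,:w]; d=c['z_map']
    P=np.stack([(u-c['cx'])/f*d,-(v-c['cy'])/f*d,-d,np.ones_like(d)],-1)
    W=(P@c['world_from_camera'].T)[...,:3]; W[d==0]=np.nan; return W
def proj(c,p):
    h=c['z_map'].shape[0]; f=h/2/np.tan(np.radians(float(c['vfov']))/2)
    q=np.linalg.inv(c['world_from_camera'])@np.r_[p,1]; return c['cx']+f*q[0]/-q[2], c['cy']+f*q[1]/q[2]
E
python3 - <<'E'
from h import *
T=dict(np.load('top0.npz'));S=dict(np.load('side0.npz'))
Wt,Ws=cloud(T),cloud(S)
def at(W,u,v): return np.round(W[int(v*.64),int(u*.64)],4)
for n,(u,v) in dict(table=(560-160,300),head=(380,345),h1=(440,348),h2=(490,351),screw=(283,297),dr1=(455,220),dr2=(490,232),tape=(440,425),box=(352,175),pl1=(370,330),pl2=(507,370)).items(): print(n,at(Wt,u,v))
for nm,W,img in(('t',Wt,T['image']),('s',Ws,S['image'])):
    x,y,z=W[...,0],W[...,1],W[...,2]
    def st(n,m): 
        p=W[m]; print(nm,n,len(p),p.mean(0).round(4),p.min(0).round(3),p.max(0).round(3)); return p
    near=(abs(x-at(Wt,283,297)[0])<.06)&(abs(y-at(Wt,283,297)[1])<.06)
    st('screwtop',near&(z>.113)); p=st('flat top',near&(z>.1155)&(z<.13))
    st('yoke',near&(z>.09)&(z<.1))
    c0=at(Wt,440,348)
    dark=img.max(-1)<60
    p=st('handle',(abs(x-c0[0])<.03)&(abs(y-c0[1])<.09)&(z>.055)&(z<.085)&dark)
    q=p[:,:2]-p[:,:2].mean(0); e=np.linalg.svd(q)[2][0] if len(q)<3000 else 0; print('dir',e)
    c1=at(Wt,380,345); st('head',(abs(x-c1[0])<.04)&(abs(y-c1[1])<.04)&(z>.07))
for n,u,v in(('screw',283,297),('head',380,345)):
    a,b=int(u*.64),int(v*.64); cr=[]
    cr.append(cv2.resize(T['image'][b-25:b+25,a-25:a+25,::-1],(400,400),interpolation=cv2.INTER_CUBIC))
    uu,vv=proj(S,at(Wt,u,v)); uu,vv=int(uu),int(vv)
    cr.append(cv2.resize(S['image'][vv-25:vv+25,uu-25:uu+25,::-1],(400,400),interpolation=cv2.INTER_CUBIC))
    print(n,'crop origin top',a-25,b-25,'side',uu-25,vv-25)
    cv2.imwrite(f'pics/{n}.png',np.hstack(cr))
E
```

```text
table [ 0.5666 -0.1389  0.0017]
head [ 0.4863 -0.1035  0.079 ]
h1 [ 0.4809 -0.1972  0.0703]
h2 [ 0.4751 -0.2766  0.0692]
screw [0.5555 0.0411 0.1193]
dr1 [ 0.6924 -0.2293  0.0625]
dr2 [ 0.6724 -0.2867  0.0566]
tape [ 0.3567 -0.1988  0.024 ]
box [ 0.7589 -0.0606  0.088 ]
pl1 [ 0.5158 -0.0848  0.003 ]
pl2 [ 0.4466 -0.316   0.0096]
t screwtop 146 [0.5506 0.049  0.1198] [0.535 0.034 0.113] [0.565 0.065 0.124]
t flat top 141 [0.551  0.0491 0.12  ] [0.537 0.034 0.116] [0.565 0.065 0.124]
t yoke 270 [0.5497 0.0478 0.098 ] [0.521 0.002 0.091] [0.581 0.098 0.1  ]
t handle 436 [ 0.4794 -0.2314  0.0715] [ 0.456 -0.287  0.057] [ 0.495 -0.108  0.082]
dir [-0.05611652 -0.99842423]
t head 327 [ 0.4884 -0.1048  0.076 ] [ 0.465 -0.143  0.07 ] [ 0.512 -0.081  0.083]
s screwtop 102 [0.5496 0.0445 0.1193] [0.535 0.033 0.113] [0.566 0.067 0.124]
s flat top 91 [0.5499 0.0453 0.1199] [0.536 0.033 0.116] [0.566 0.067 0.124]
s yoke 184 [0.5488 0.0302 0.0965] [ 0.52 -0.    0.09] [0.58  0.094 0.1  ]
s handle 812 [ 0.4793 -0.217   0.0702] [ 0.453 -0.287  0.055] [ 0.509 -0.107  0.08 ]
dir [-0.06606872 -0.99781508]
s head 309 [ 0.4872 -0.1101  0.076 ] [ 0.464 -0.141  0.07 ] [ 0.512 -0.081  0.082]
screw crop origin top 156 165 side 190 114
head crop origin top 218 195 side 175 170
```

View pics/screw.png

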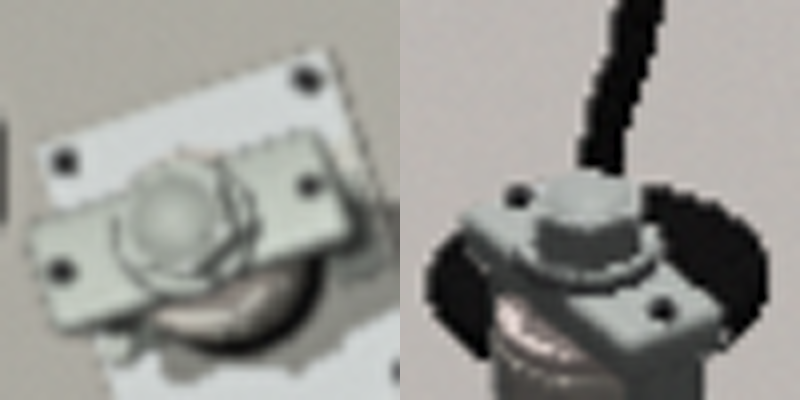

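```bash
python3 - <<'E'
from h import *
from scipy.optimize import least_squares
T=dict(np.load('top0.npz'));S=dict(np.load('side0.npz'))
Wt,Ws=cloud(T),cloud(S)
C=np.array([.55,.049])
for nm,W in(('t',Wt),('s',Ws)):
    x,y,z=np.moveaxis(W,-1,0)
    near=np.hypot(x-C[0],y-C[1])
    m=(near<.08)&(z>.0945)&(z<.1005)
    r=cv2.minAreaRect((W[m][:,:2]*1000).astype(np.float32)); print(nm,'yoke',r)
    m=(near<.1)&(z>.007)&(z<.0125); print(nm,'foot',cv2.minAreaRect((W[m][:,:2]*1000).astype(np.float32)))
    c=np.array([.48,-.2])
    m=(abs(x-.48)<.05)&(abs(y+.2)<.14)&(z>.005)&(z<.0105); print(nm,'plate',cv2.minAreaRect((W[m][:,:2]*1000).astype(np.float32)))
    m=(abs(x-.48)<.02)&(y<-.18)&(y>-.275)&(z>.069)&(z<.074)
    p=W[m]; print(nm,'handle',np.polyfit(p[:,1],p[:,0],1), np.polyval(np.polyfit(p[:,1],p[:,0],1),-.226),p[:,2].mean(),np.ptp(p[:,0]), cv2.minAreaRect((p[:,:2]*1000).astype(np.float32)))
    m=(np.hypot(x-.488,y+.106)<.027)&(z>.065); print(nm,'head',cv2.minEnclosingCircle((W[m][:,:2]*1000).astype(np.float32)),W[m][:,2].mean())
    m=(near<.022)&(z>.105)&(z<.1165); p=W[m][:,:2]
    m2=(near<.022)&(z>.1185); q=W[m2][:,:2]; print(nm,'hexside n',len(p),'top',len(q),cv2.minEnclosingCircle((q*1000).astype(np.float32)))
    best=[]
    for th in np.radians(np.arange(0,60,3)):
        n=np.array([[np.cos(th+k*np.pi/3),np.sin(th+k*np.pi/3)] for k in range(6)])
        f=lambda c:(((p-c)@n.T).max(1)-.015)*1000
        s=least_squares(f,C,loss='soft_l1',x_scale=.001,diff_step=1e-4); best.append((round(s.cost,1),round(np.degrees(th)),s.x.round(4).tolist()))
    print(sorted(best)[:6]); print([b[0] for b in best])
a=T['image'][170:205,155:205,::-1];b=S['image'][112:152,197:247,::-1]
cv2.imwrite('pics/hex2.png',np.hstack([cv2.resize(a[:35,:],(400,280),interpolation=cv2.INTER_LANCZOS4),cv2.resize(b[:35],(400,280),interpolation=cv2.INTER_LANCZOS4)]))
E
```

```text
t yoke ((549.8221435546875, 48.82892990112305), (38.12334442138672, 93.66636657714844), 20.20598793029785)
t foot ((550.425537109375, 72.75381469726562), (137.196044921875, 148.98655700683594), 18.36505699157715)
t plate ((478.31884765625, -197.05715942382812), (273.77386474609375, 97.07463836669922), 87.9043197631836)
t handle [0.06549081 0.49574911] 0.4809481861708106 0.07182827858687235 0.039161284115377226 ((480.63677978515625, -226.9136505126953), (94.11434936523438, 39.16725540161133), 89.14464569091797)
t head ((488.75372314453125, -105.35582733154297), 25.696657180786133) 0.07600351241974422
t hexside n 44 top 108 ((551.0955810546875, 49.39754104614258), 15.853025436401367)
[(np.float64(50.2), 39, [0.5507, 0.0487]), (np.float64(50.6), 42, [0.5507, 0.0488]), (np.float64(50.8), 36, [0.5506, 0.0487]), (np.float64(51.4), 45, [0.5507, 0.0489]), (np.float64(51.6), 33, [0.5506, 0.0487]), (np.float64(52.2), 48, [0.5507, 0.0489])]
[np.float64(58.7), np.float64(59.5), np.float64(60.4), np.float64(61.1), np.float64(61.3), np.float64(60.7), np.float64(59.5), np.float64(58.2), np.float64(
[... 809 characters left out ...]
84
s hexside n 74 top 67 ((549.4669799804688, 49.292686462402344), 16.798864364624023)
[(np.float64(75.7), 42, [0.5503, 0.0497]), (np.float64(76.2), 45, [0.5501, 0.0498]), (np.float64(76.9), 39, [0.5505, 0.0497]), (np.float64(78.0), 48, [0.5501, 0.0499]), (np.float64(78.4), 36, [0.5504, 0.0496]), (np.float64(78.9), 51, [0.5503, 0.0498])]
[np.float64(79.2), np.float64(79.5), np.float64(80.8), np.float64(82.5), np.float64(84.1), np.float64(86.5), np.float64(88.3), np.float64(88.0), np.float64(87.8), np.float64(87.1), np.float64(83.6), np.float64(80.5), np.float64(78.4), np.float64(76.9), np.float64(75.7), np.float64(76.2), np.float64(78.0), np.float64(78.9), np.float64(79.9), np.float64(80.1)]
```

View pics/hex2.png

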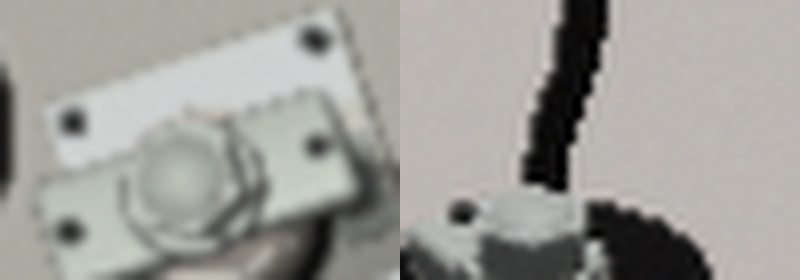

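The crops fit a flat normal near 41° (mod 60°), with one hex vertex facing the side camera at about (530,260). That puts the screw at about (0.550, 0.049) and wrench_grip at about (0.4805, -0.2257), with the handle at -93.9°. I'll check the obstacle heights on the way, then move.

```bash
cat >> h.py <<'E'
def goto(p,adeg,zoff=0):
    """remaining tool shift (mm) and turn (rad) to TCP p, tool-x world heading adeg"""
    from station import get_obs
    from scipy.spatial.transform import Rotation as R
    o=get_obs(); r=R.from_quat(np.roll(o['tcp_rot'],-1)).as_matrix()
    a=np.arctan2(r[1,0],r[0,0]); d=r.T@(np.array(p)-o['tcp_pos'])*1000
    t=(a-np.radians(adeg)+np.pi)%(2*np.pi)-np.pi
    print('t %.2f'%o['t'],'tcp',o['tcp_pos'].round(4),'head %.1f'%np.degrees(a),'tilt',r[:2,2].round(3),'| d',d.round(1),'turn %.3f'%t,'F',o['contact_force'].round(1),'M',o['ft_torque'].round(2),'open %.3f'%o['opening'],'ff %.1f'%o['finger_force'],'q',o['qpos'].round(2))
E
python3 - <<'E'
from h import *
for n in 'top','side':
    W=cloud(dict(np.load(n+'0.npz'))); x,y,z=np.moveaxis(W,-1,0)
    for (a,b,c,d) in((.1,.3,-.75,-.4),(.3,.5,-.75,-.35),(.3,.45,-.4,.0),(.3,.5,0,.15),(.5,.65,-.15,0),(.38,.62,.1,.2)):
        m=(x>a)&(x<b)&(y>c)&(y<d); print(n,(a,b,c,d),m.sum(), z[m].max().round(3) if m.any() else 0)
goto([.4804,-.2257,.12],86.1)
E
python3 -m creep '[{"tx":28,"ty":-20},{"tx":28,"ty":-20}]'
```

```text
top (0.1, 0.3, -0.75, -0.4) 8794 -0.031
top (0.3, 0.5, -0.75, -0.35) 7623 0.005
top (0.3, 0.45, -0.4, 0.0) 8002 0.031
top (0.3, 0.5, 0, 0.15) 4815 0.131
top (0.5, 0.65, -0.15, 0) 3032 0.081
top (0.38, 0.62, 0.1, 0.2) 5147 0.265
side (0.1, 0.3, -0.75, -0.4) 0 0
side (0.3, 0.5, -0.75, -0.35) 1535 0.005
side (0.3, 0.45, -0.4, 0.0) 11682 0.029
side (0.3, 0.5, 0, 0.15) 6179 0.13
side (0.5, 0.65, -0.15, 0) 3564 0.093
side (0.38, 0.62, 0.1, 0.2) 3733 0.265
t 0.10 tcp [ 0.1393 -0.609   0.2307] head 12.9 tilt [-0.     0.001] | d [ 418.  -297.4  111. ] turn -1.278 F [ 0.4  0.2 -0.1] M [-0.01 -0.03  0.  ] open 1.004 ff 0.0 q [ 1.3   0.42 -0.01  1.61  0.    1.11 -0.05]invalid input at $[0]: expected keys tx, ty, tz, turn, grip
```

```bash
R='{"tx":28,"ty":-20,"tz":0,"turn":0,"grip":85}'
python3 -m creep '[{"tx":28,"ty":-20,"tz":0,"turn":0,"grip":85},{"tx":28,"ty":-20,"tz":0,"turn":0,"grip":85},{"tx":28,"ty":-20,"tz":0,"turn":0,"grip":85},{"tx":28,"ty":-20,"tz":0,"turn":0,"grip":85},{"tx":28,"ty":-20,"tz":0,"turn":0,"grip":85}]'
python3 -m creep '[{"tx":28,"ty":-20,"tz":0,"turn":0,"grip":85},{"tx":28,"ty":-20,"tz":0,"turn":0,"grip":85},{"tx":28,"ty":-20,"tz":0,"turn":0,"grip":85},{"tx":28,"ty":-20,"tz":0,"turn":0,"grip":85},{"tx":28,"ty":-20,"tz":0,"turn":0,"grip":85}]'
python3 -c "
from h import *
goto([.4804,-.2257,.12],86.1)"
```

```text
t: 0.52
tcp_pos: [0.2542, -0.4791, 0.231]
tcp_rot: [-0.0, 0.994, 0.112, -0.0]
contact_force: [0.9, -1.4, -0.3]
opening: 0.996
finger_force: 0.0
t: 0.93
tcp_pos: [0.3684, -0.3504, 0.2312]
tcp_rot: [-0.0, 0.994, 0.112, -0.0]
contact_force: [0.4, 0.2, -0.7]
opening: 0.993
finger_force: 0.0
t 0.93 tcp [ 0.3684 -0.3504  0.2312] head 12.9 tilt [-0.  0.] | d [137.  -96.6 111.2] turn -1.278 F [ 0.4  0.2 -0.7] M [-0.03 -0.03 -0.03] open 0.993 ff 0.0 q [ 0.87  0.22 -0.19  1.89  0.05  1.04 -0.69]
```

```bash
python3 -m creep '[{"tx":27,"ty":-19,"tz":0,"turn":0,"grip":85},{"tx":27,"ty":-19,"tz":0,"turn":0,"grip":85},{"tx":27,"ty":-19,"tz":0,"turn":0,"grip":85},{"tx":27,"ty":-19,"tz":0,"turn":0,"grip":85},{"tx":27,"ty":-19,"tz":0,"turn":0,"grip":85}]' >/dev/null
python3 -m creep '[{"tx":0,"ty":0,"tz":8,"turn":-0.12,"grip":85},{"tx":0,"ty":0,"tz":8,"turn":-0.12,"grip":85},{"tx":0,"ty":0,"tz":8,"turn":-0.12,"grip":85},{"tx":0,"ty":0,"tz":8,"turn":-0.12,"grip":85},{"tx":0,"ty":0,"tz":8,"turn":-0.12,"grip":85}]' >/dev/null
python3 -m creep '[{"tx":0,"ty":0,"tz":8,"turn":-0.12,"grip":85},{"tx":0,"ty":0,"tz":8,"turn":-0.12,"grip":85},{"tx":0,"ty":0,"tz":8,"turn":-0.12,"grip":85},{"tx":0,"ty":0,"tz":8,"turn":-0.12,"grip":60},{"tx":0,"ty":0,"tz":8,"turn":-0.12,"grip":60}]'
python3 -m creep '[{"tx":0,"ty":0,"tz":0,"turn":-0.078,"grip":60},{"tx":0,"ty":0,"tz":0,"turn":0,"grip":60},{"tx":0,"ty":0,"tz":0,"turn":0,"grip":60}]'
python3 -c "
from h import *
goto([.4804,-.2257,.041],86.1)"
```

```text
t: 2.18
tcp_pos: [0.4779, -0.2291, 0.1507]
tcp_rot: [-0.0, 0.755, 0.656, -0.0]
contact_force: [-0.3, -0.5, -0.5]
opening: 0.747
finger_force: 0.0
t: 2.43
tcp_pos: [0.478, -0.2292, 0.1511]
tcp_rot: [-0.0, 0.732, 0.682, 0.0]
contact_force: [-0.7, -0.0, 0.1]
opening: 0.704
finger_force: 0.0
t 2.43 tcp [ 0.478  -0.2292  0.1511] head 85.9 tilt [-0.  0.] | d [  3.6   2.2 110.1] turn -0.003 F [-0.7 -0.   0.1] M [-0.02  0.1  -0.01] open 0.704 ff 0.0 q [ 0.8   0.39 -0.49  1.91  0.23  0.9   0.12]
```

```bash
python3 -m creep '[{"tx":3.6,"ty":2.2,"tz":15,"turn":-0.003,"grip":60},{"tx":0,"ty":0,"tz":22,"turn":0,"grip":60},{"tx":0,"ty":0,"tz":22,"turn":0,"grip":60},{"tx":0,"ty":0,"tz":22,"turn":0,"grip":60},{"tx":0,"ty":0,"tz":20,"turn":0,"grip":60}]'
python3 -m creep '[{"tx":0,"ty":0,"tz":10,"turn":0,"grip":60},{"tx":0,"ty":0,"tz":0,"turn":0,"grip":45}]'
python3 - <<'E'
from h import *
from station import eyes
goto([.4804,-.2257,.0395],86.1)
ims=[]
for n in('top','side'):
    c=eyes.camera(n); u,v=map(int,proj(c,[.4804,-.19,.06])); ims.append(cv2.resize(c['image'][v-50:v+50,u-50:u+50,::-1],(400,400),interpolation=cv2.INTER_CUBIC))
cv2.imwrite('pics/grasp.png',np.hstack(ims))
E
```

```text
t: 2.85
tcp_pos: [0.4805, -0.2257, 0.0493]
tcp_rot: [0.0, 0.731, 0.682, -0.0]
contact_force: [-0.2, -0.5, 0.3]
opening: 0.707
finger_force: 0.0
t: 3.02
tcp_pos: [0.4797, -0.2252, 0.0387]
tcp_rot: [-0.001, 0.73, 0.683, -0.0]
contact_force: [-0.6, 1.4, 0.2]
opening: 0.575
finger_force: 0.0
t 3.02 tcp [ 0.4797 -0.2252  0.0387] head 86.2 tilt [-0.003  0.001] | d [-0.4  0.7 -0.8] turn 0.001 F [-0.6  1.4  0.2] M [ 0.01 -0.   -0.05] open 0.575 ff 0.0 q [ 0.72  0.56 -0.42  1.97  0.35  0.69  0.02]
```

View pics/grasp.png

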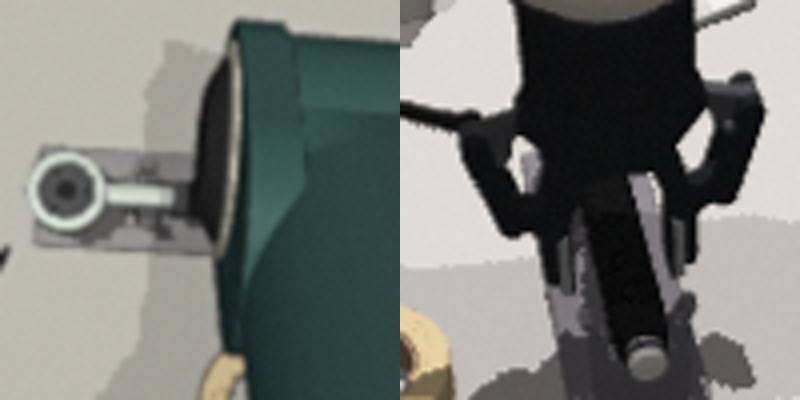

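The side view (right half) shows the handle at about (620,260) between the two pads at (565,260) and (680,250), with both sides free. I'll close and lift a little.

```bash
python3 -m creep '[{"tx":0,"ty":0,"tz":0,"turn":0,"grip":15},{"tx":0,"ty":0,"tz":0,"turn":0,"grip":15},{"tx":0,"ty":0,"tz":0,"turn":0,"grip":15},{"tx":0,"ty":0,"tz":0,"turn":0,"grip":15},{"tx":0,"ty":0,"tz":0,"turn":0,"grip":15}]'
python3 -m creep '[{"tx":0,"ty":0,"tz":0,"turn":0,"grip":15},{"tx":0,"ty":0,"tz":0,"turn":0,"grip":15},{"tx":0,"ty":0,"tz":-5,"turn":0,"grip":15},{"tx":0,"ty":0,"tz":-10,"turn":0,"grip":15},{"tx":0,"ty":0,"tz":-15,"turn":0,"grip":15}]'
python3 -c "
from h import *
goto([.4804,-.2257,.0395],86.1)"
```

```text
t: 3.53
tcp_pos: [0.4812, -0.2261, 0.0416]
tcp_rot: [0.001, 0.73, 0.684, 0.0]
contact_force: [-2.3, 1.0, 9.1]
opening: 0.27
finger_force: 58.5
t: 3.95
tcp_pos: [0.48, -0.2255, 0.0707]
tcp_rot: [-0.001, 0.73, 0.684, -0.0]
contact_force: [-1.5, 0.5, -4.7]
opening: 0.275
finger_force: 59.1
t 3.95 tcp [ 0.48   -0.2255  0.0707] head 86.3 tilt [-0.001  0.001] | d [-0.2  0.5 31.2] turn 0.003 F [-1.5  0.5 -4.7] M [-0.14  0.02  0.01] open 0.275 ff 59.1 q [ 0.74  0.51 -0.45  1.96  0.32  0.74  0.05]
```

```bash
python3 -m creep '[{"tx":0,"ty":0,"tz":-20,"turn":0,"grip":15},{"tx":0,"ty":0,"tz":-20,"turn":0,"grip":15},{"tx":0,"ty":0,"tz":-20,"turn":0,"grip":15},{"tx":0,"ty":0,"tz":-20,"turn":0,"grip":15},{"tx":0,"ty":0,"tz":-15,"turn":0,"grip":15}]' >/dev/null
python3 -m creep '[{"tx":0,"ty":0,"tz":0,"turn":-0.09,"grip":15},{"tx":0,"ty":0,"tz":0,"turn":-0.09,"grip":15},{"tx":0,"ty":0,"tz":0,"turn":-0.08,"grip":15},{"tx":0,"ty":0,"tz":0,"turn":0,"grip":15}]'
python3 -c "
from h import *
goto([.5732,-.0689,.165],101)"
```

```text
t: 4.7
tcp_pos: [0.4804, -0.2258, 0.1662]
tcp_rot: [0.0, 0.633, 0.774, -0.0]
contact_force: [0.2, -0.2, -4.3]
opening: 0.264
finger_force: 59.2
t 4.70 tcp [ 0.4804 -0.2258  0.1662] head 101.4 tilt [ 0. -0.] | d [135.5 122.    1.2] turn 0.007 F [ 0.2 -0.2 -4.3] M [-0.14 -0.02  0.01] open 0.264 ff 59.2 q [ 0.84  0.38 -0.56  1.9   0.24  0.94  0.37]
```

```bash
python3 -m creep '[{"tx":22.5,"ty":20.5,"tz":0,"turn":0.007,"grip":15},{"tx":22.5,"ty":20.5,"tz":0,"turn":0,"grip":15},{"tx":22.5,"ty":20.5,"tz":0,"turn":0,"grip":15},{"tx":22.5,"ty":20.5,"tz":0,"turn":0,"grip":15},{"tx":22.5,"ty":20.5,"tz":0,"turn":0,"grip":15}]'>/dev/null
python3 -m creep '[{"tx":22,"ty":19,"tz":0,"turn":0,"grip":15},{"tx":0,"ty":0,"tz":0,"turn":0,"grip":15},{"tx":0,"ty":0,"tz":0,"turn":0,"grip":15}]' >/dev/null
python3 - <<'E'
from h import *
from station import eyes
goto([.5732,-.0689,.165],101)
ims=[]
for n in('top','side'):
    c=eyes.camera(n); W=cloud(c); x,y,z=np.moveaxis(W,-1,0)
    m=(np.hypot(x-.5503,y-.0489)<.035)&(z>.165); p=(W[m][:,:2]*1000).astype(np.float32); print(n,'head',cv2.minEnclosingCircle(p),W[m][:,2].mean(),len(p))
    m=(y<.03)&(y>-.01)&(abs(x-.56)<.03)&(z>.17)&(z<.2); p=W[m]; print('shank',p.mean(0),np.polyfit(p[:,1],p[:,0],1),len(p))
    u,v=map(int,proj(c,[.5503,.02,.14])); ims.append(cv2.resize(c['image'][v-40:v+40,u-40:u+40,::-1],(400,400),interpolation=cv2.INTER_CUBIC))
cv2.imwrite('pics/over.png',np.hstack(ims))
E
```

```text
t 5.37 tcp [ 0.5749 -0.0689  0.1657] head 100.8 tilt [0.    0.001] | d [ 0.3 -1.7  0.7] turn -0.004 F [ 0.2 -0.6 -3.6] M [-0.24 -0.02  0.03] open 0.274 ff 59.7 q [ 0.52  0.47 -0.59  1.78  0.3   0.99  0.  ]
top head ((552.182861328125, 50.259681701660156), 24.883251190185547) 0.19896457368101866 369<stdin>:8: RuntimeWarning: Mean of empty slice.
  ret = um.true_divide(
Traceback (most recent call last):
TypeError: expected non-empty vector for x
```

```bash
python3 - <<'E'
from h import *
from station import eyes
ims=[]
for n in('top','side'):
    c=eyes.camera(n); W=cloud(c); x,y,z=np.moveaxis(W,-1,0)
    m=(np.hypot(x-.5503,y-.0489)<.035)&(z>.193)&(z<.205); p=(W[m][:,:2]*1000).astype(np.float32); print(n,'head',cv2.minEnclosingCircle(p),cv2.fitEllipse(cv2.convexHull(p)),W[m][:,2].mean(),len(p))
    u,v=map(int,proj(c,[.5503,.02,.14])); ims.append(cv2.resize(c['image'][v-40:v+40,u-40:u+40,::-1],(400,400),interpolation=cv2.INTER_CUBIC))
cv2.imwrite('pics/over.png',np.hstack(ims))
E
```

```text
top head ((551.4699096679688, 49.47035217285156), 24.59290313720703) ((550.8335571289062, 51.627681732177734), (42.4730110168457, 50.459163665771484), 111.29936218261719) 0.20008608736662348 343
side head ((548.3729248046875, 40.16173553466797), 26.746671676635742) ((548.7225952148438, 40.41429901123047), (38.508304595947266, 53.52983093261719), 36.57859420776367) 0.19736258967102632 61
```

View pics/over.png

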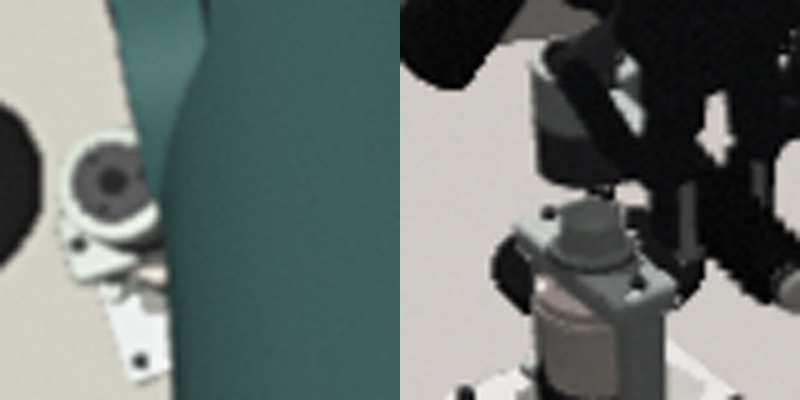

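The side crop shows the socket (centre about 586,150) almost squarely above the hex (centre about 594,215), which matches once perspective is allowed for. The top view gives the head at (0.5515, 0.0495). Descending and watching the force.

```bash
python3 -m creep '[{"tx":-0.5,"ty":-0.5,"tz":8,"turn":0,"grip":15},{"tx":0,"ty":0,"tz":8,"turn":0,"grip":15},{"tx":0,"ty":0,"tz":2,"turn":0,"grip":15},{"tx":0,"ty":0,"tz":2,"turn":0,"grip":15},{"tx":0,"ty":0,"tz":0,"turn":0,"grip":15}]'
python3 -m creep '[{"tx":0,"ty":0,"tz":1,"turn":0,"grip":15},{"tx":0,"ty":0,"tz":1,"turn":0,"grip":15},{"tx":0,"ty":0,"tz":0,"turn":0,"grip":15}]'
python3 -m creep '[{"tx":0,"ty":0,"tz":1,"turn":0,"grip":15},{"tx":0,"ty":0,"tz":1,"turn":0,"grip":15},{"tx":0,"ty":0,"tz":0,"turn":0,"grip":15}]'
python3 -c "
from h import *
goto([.5732,-.0689,.127],101)"
```

```text
t: 5.93
tcp_pos: [0.5739, -0.0715, 0.1447]
tcp_rot: [-0.0, 0.638, 0.77, -0.0]
contact_force: [-0.2, -0.1, -3.5]
opening: 0.27
finger_force: 59.6
t: 6.18
tcp_pos: [0.5742, -0.0713, 0.1432]
tcp_rot: [-0.0, 0.638, 0.77, 0.0]
contact_force: [-0.6, 0.0, -4.3]
opening: 0.272
finger_force: 59.6
t: 6.43
tcp_pos: [0.5741, -0.0714, 0.1411]
tcp_rot: [-0.0, 0.638, 0.77, -0.0]
contact_force: [-0.3, 0.8, -4.3]
opening: 0.273
finger_force: 59.6
t 6.43 tcp [ 0.5741 -0.0714  0.1411] head 100.8 tilt [-0.  0.] | d [ 2.6 -0.4 14.1] turn -0.004 F [-0.3  0.8 -4.3] M [-0.15 -0.03  0.01] open 0.273 ff 59.6 q [ 0.51  0.5  -0.57  1.8   0.33  0.94 -0.01]
```

```bash
cat > look.py <<'E'
from h import *
from station import eyes
c=eyes.camera('top'); W=cloud(c); x,y,z=np.moveaxis(W,-1,0)
zt=np.nanpercentile(z[np.hypot(x-.551,y-.049)<.015],95)
m=(np.hypot(x-.5503,y-.0489)<.035)&(abs(z-zt)<.006); p=(W[m][:,:2]*1000).astype(np.float32); print('head',cv2.minEnclosingCircle(p),W[m].mean(0),zt,len(p))
E
python3 look.py; python3 look.py
python3 -c "
from h import *
goto([.5732,-.0689,.127],101)"
```

```text
head ((550.7391967773438, 49.059818267822266), 24.0197696685791) [0.55103254 0.0488374  0.17651019] 0.17955361735254755 291
head ((551.2649536132812, 48.93743896484375), 23.97810173034668) [0.55045598 0.048731   0.17671984] 0.1797044174859406 288
t 6.53 tcp [ 0.5742 -0.0713  0.1413] head 100.8 tilt [-0.  0.] | d [ 2.6 -0.5 14.3] turn -0.004 F [ 0.2  0.2 -4.4] M [-0.21 -0.03 -0.02] open 0.271 ff 59.6 q [ 0.51  0.5  -0.57  1.8   0.33  0.94 -0.01]
```

```bash
python3 -m creep '[{"tx":0.8,"ty":-0.3,"tz":1,"turn":0,"grip":15},{"tx":0,"ty":0,"tz":1,"turn":0,"grip":15},{"tx":0,"ty":0,"tz":0,"turn":0,"grip":15}]'
python3 -m creep '[{"tx":0,"ty":0,"tz":1,"turn":0,"grip":15},{"tx":0,"ty":0,"tz":1,"turn":0,"grip":15},{"tx":0,"ty":0,"tz":0,"turn":0,"grip":15}]'
python3 -m creep '[{"tx":0,"ty":0,"tz":1,"turn":0,"grip":15},{"tx":0,"ty":0,"tz":1,"turn":0,"grip":15},{"tx":0,"ty":0,"tz":0,"turn":0,"grip":15}]'
python3 -c "
from h import *
goto([.5732,-.0689,.127],101)"
```

```text
t: 6.78
tcp_pos: [0.5736, -0.0706, 0.1391]
tcp_rot: [-0.0, 0.638, 0.77, -0.0]
contact_force: [-0.3, 0.3, -4.4]
opening: 0.27
finger_force: 59.6
t: 7.03
tcp_pos: [0.5736, -0.0707, 0.137]
tcp_rot: [-0.0, 0.638, 0.77, -0.0]
contact_force: [0.2, -0.4, -5.5]
opening: 0.273
finger_force: 59.6
t: 7.28
tcp_pos: [0.5737, -0.0705, 0.1351]
tcp_rot: [-0.0, 0.638, 0.77, 0.0]
contact_force: [-0.2, -0.1, -4.0]
opening: 0.269
finger_force: 59.8
t 7.28 tcp [ 0.5737 -0.0705  0.1351] head 100.8 tilt [-0.  0.] | d [ 1.7 -0.2  8.1] turn -0.004 F [-0.2 -0.1 -4. ] M [ 0.09  0.01 -0.04] open 0.269 ff 59.8 q [ 0.51  0.51 -0.57  1.8   0.33  0.93 -0.02]
```

```bash
for i in 1; do
python3 -m creep '[{"tx":0,"ty":0,"tz":1,"turn":0,"grip":15},{"tx":0,"ty":0,"tz":1,"turn":0,"grip":15},{"tx":0,"ty":0,"tz":0,"turn":0,"grip":15}]'
python3 -m creep '[{"tx":0,"ty":0,"tz":1,"turn":0,"grip":15},{"tx":0,"ty":0,"tz":1,"turn":0,"grip":15},{"tx":0,"ty":0,"tz":0,"turn":0,"grip":15}]'
done | grep -E 'tcp_pos|contact'
python3 -c "
from h import *
goto([.5732,-.0689,.127],101)"; python3 look.py
```

```text
tcp_pos: [0.5738, -0.0705, 0.1332]
contact_force: [0.8, 1.6, -2.5]
tcp_pos: [0.5738, -0.0706, 0.1312]
contact_force: [0.7, 0.6, -1.3]
t 7.78 tcp [ 0.5738 -0.0706  0.1312] head 100.8 tilt [0. 0.] | d [ 1.8 -0.3  4.2] turn -0.004 F [ 0.7  0.6 -1.3] M [ 0.49 -0.11 -0.04] open 0.273 ff 60.1 q [ 0.51  0.51 -0.57  1.81  0.34  0.92 -0.02]
head ((551.1305541992188, 49.294837951660156), 24.015037536621094) [0.55030738 0.04943082 0.16730783] 0.17020884907592182 297
```

```bash
python3 -m creep '[{"tx":0,"ty":0,"tz":1,"turn":0,"grip":15},{"tx":0,"ty":0,"tz":1,"turn":0,"grip":15},{"tx":0,"ty":0,"tz":0,"turn":0,"grip":15}]' | grep -E 'tcp_pos|contact'
python3 -c "
from h import *
goto([.5732,-.0689,.127],101)"; python3 look.py
python3 - <<'E'
from h import *
from station import eyes
c=eyes.camera('side');u,v=map(int,proj(c,[.5503,.02,.13])); cv2.imwrite('pics/seat.png',cv2.resize(c['image'][v-30:v+30,u-30:u+30,::-1],(480,480),interpolation=cv2.INTER_CUBIC))
E
```

```text
tcp_pos: [0.5738, -0.0706, 0.1292]
contact_force: [-0.4, 1.1, -0.8]
t 8.08 tcp [ 0.5738 -0.0706  0.1292] head 100.8 tilt [0. 0.] | d [ 1.8 -0.3  2.2] turn -0.004 F [-0.4  1.1 -0.8] M [ 0.51 -0.1  -0.07] open 0.272 ff 60.3 q [ 0.51  0.51 -0.57  1.81  0.34  0.92 -0.02]
head ((551.252197265625, 49.163761138916016), 23.964399337768555) [0.55126897 0.0492862  0.16585747] 0.16896297304849725 272
```

View pics/seat.png

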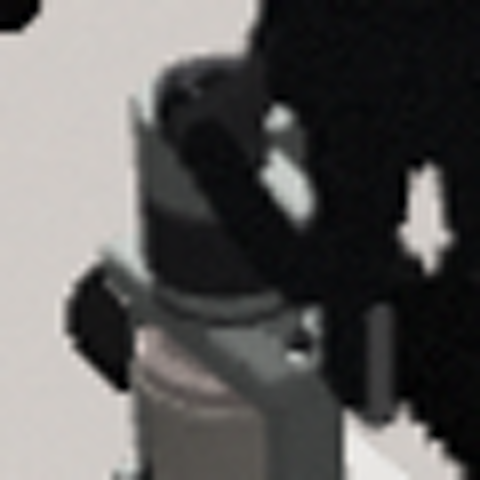

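The socket at (210,260) is over the hex with its rim just above the flange at (220,305), about 3–5 mm to go. Pressing on down.

```bash
python3 -m creep '[{"tx":0,"ty":0,"tz":1,"turn":0,"grip":15},{"tx":0,"ty":0,"tz":1,"turn":0,"grip":15},{"tx":0,"ty":0,"tz":0,"turn":0,"grip":15}]' | grep -E 'tcp_pos|contact'
python3 -m creep '[{"tx":0,"ty":0,"tz":1,"turn":0,"grip":15},{"tx":0,"ty":0,"tz":1,"turn":0,"grip":15},{"tx":0,"ty":0,"tz":0,"turn":0,"grip":15}]' | grep -E 'tcp_pos|contact'
python3 -c "
from h import *
goto([.5732,-.0689,.127],101)"; python3 look.py
```

```text
tcp_pos: [0.5738, -0.0707, 0.1272]
contact_force: [0.2, 0.1, 2.0]
tcp_pos: [0.5738, -0.0707, 0.1252]
contact_force: [1.6, 0.6, 2.0]
t 8.68 tcp [ 0.5738 -0.0707  0.1252] head 100.8 tilt [-0.  0.] | d [ 1.9 -0.2 -1.8] turn -0.004 F [1.6 0.6 2. ] M [ 0.54 -0.14 -0.09] open 0.275 ff 60.6 q [ 0.5   0.52 -0.56  1.81  0.34  0.91 -0.02]
head ((551.5801391601562, 48.77498245239258), 23.74295425415039) [0.55077465 0.04914285 0.16216092] 0.16523494678488618 271
```

```bash
python3 -m creep '[{"tx":0,"ty":0,"tz":1,"turn":0,"grip":15},{"tx":0,"ty":0,"tz":0,"turn":0,"grip":15}]' | grep -E 'tcp_pos|contact'
python3 -m creep '[{"tx":0,"ty":0,"tz":1,"turn":0,"grip":15},{"tx":0,"ty":0,"tz":0,"turn":0,"grip":15}]' | grep -E 'tcp_pos|contact'
python3 -c "
from h import *
goto([.5732,-.0689,.1252],101)"; python3 look.py
```

```text
tcp_pos: [0.5738, -0.0707, 0.1242]
contact_force: [1.4, -1.1, 2.7]
tcp_pos: [0.5738, -0.0707, 0.1232]
contact_force: [1.1, -1.3, 2.9]
t 9.07 tcp [ 0.5738 -0.0707  0.1232] head 100.8 tilt [ 0. -0.] | d [ 1.9 -0.2 -2. ] turn -0.004 F [ 1.1 -1.3  2.9] M [ 0.43 -0.24 -0.07] open 0.275 ff 60.8 q [ 0.5   0.52 -0.56  1.81  0.34  0.91 -0.02]
head ((551.108154296875, 48.88874053955078), 24.13802719116211) [0.55093777 0.04929196 0.16019785] 0.16320926925681423 296
```

```bash
python3 -m creep '[{"tx":0,"ty":0,"tz":1,"turn":0,"grip":15},{"tx":0,"ty":0,"tz":0,"turn":0,"grip":15}]' | grep -E 'tcp_pos|contact'
python3 -m creep '[{"tx":0,"ty":0,"tz":1,"turn":0,"grip":15},{"tx":0,"ty":0,"tz":0,"turn":0,"grip":15}]' | grep -E 'tcp_pos|contact'
python3 -c "
from h import *
goto([.5732,-.0689,.1252],101)"; python3 look.py
```

```text
tcp_pos: [0.5737, -0.071, 0.1222]
contact_force: [1.2, -3.2, 4.0]
tcp_pos: [0.5738, -0.0712, 0.1213]
contact_force: [1.2, -4.7, 5.8]
t 9.45 tcp [ 0.5738 -0.0712  0.1213] head 100.8 tilt [ 0.    -0.001] | d [ 2.4 -0.2 -3.9] turn -0.004 F [ 1.2 -4.7  5.8] M [-0.29 -0.05  0.08] open 0.273 ff 61.1 q [ 0.5   0.52 -0.56  1.81  0.35  0.9  -0.03]
head ((551.4694213867188, 48.376625061035156), 23.673681259155273) [0.55099191 0.04909192 0.16047277] 0.16369572737476118 262
```

The head stopped dropping at 0.160 while the force rose, so the socket is seated. I'll relieve 1 mm and start turning with torque readouts.

```bash
cat > tau.py <<'E'
from h import *
import sys
from station import get_obs
from scipy.spatial.transform import Rotation as R
o=get_obs(); r=R.from_quat(np.roll(o['tcp_rot'],-1)).as_matrix()
F,M,p=o['contact_force'],o['ft_torque'],o['tcp_pos']; A=np.array([.5513,.0470])
ft=r.T@F; d=p[:2]-A; hd=np.degrees(np.arctan2(r[1,0],r[0,0]))
print('t %.2f head %.2f radius %.1f brg-err %.2f | Ftool %s Mz %.2f tau %.2f'%(o['t'],hd,np.hypot(*d)*1e3,np.degrees(np.arctan2(-d[1],-d[0]))-hd,ft.round(1),M[2],d[0]*F[1]-d[1]*F[0]),'z %.4f'%p[2],'ff %.0f'%o['finger_force'])
E
python3 -m creep '[{"tx":0,"ty":0,"tz":-1.2,"turn":0,"grip":15},{"tx":0,"ty":0,"tz":0,"turn":0,"grip":15},{"tx":0,"ty":0,"tz":0,"turn":0,"grip":15}]' >/dev/null; python3 tau.py
python3 -m creep '[{"tx":0.1,"ty":-4.8,"tz":0,"turn":0.04,"grip":15},{"tx":0,"ty":0,"tz":0,"turn":0,"grip":15}]' >/dev/null; python3 tau.py
python3 -m creep '[{"tx":0.1,"ty":-4.8,"tz":0,"turn":0.04,"grip":15},{"tx":0,"ty":0,"tz":0,"turn":0,"grip":15}]' >/dev/null; python3 tau.py
python3 -m creep '[{"tx":0.1,"ty":-4.8,"tz":0,"turn":0.04,"grip":15},{"tx":0,"ty":0,"tz":0,"turn":0,"grip":15}]' >/dev/null; python3 tau.py
python3 -m creep '[{"tx":0.1,"ty":-4.8,"tz":0,"turn":0.04,"grip":15},{"tx":0,"ty":0,"tz":0,"turn":0,"grip":15}]' >/dev/null; python3 tau.py
```

```text
t 9.75 head 100.77 radius 120.0 brg-err -0.02 | Ftool [-4.   0.3 -0.5] Mz 0.00 tau 0.04 z 0.1224 ff 60
t 9.92 head 98.35 radius 120.0 brg-err 0.00 | Ftool [-4.4  3.  -0.2] Mz 0.18 tau 0.36 z 0.1224 ff 60
t 10.08 head 96.10 radius 120.0 brg-err 0.00 | Ftool [-4.8  3.9  0.1] Mz 0.32 tau 0.47 z 0.1225 ff 60
t 10.25 head 93.82 radius 120.1 brg-err -0.02 | Ftool [-4.2  3.3 -0.9] Mz 0.37 tau 0.40 z 0.1225 ff 60
t 10.42 head 91.52 radius 120.1 brg-err -0.03 | Ftool [-5.5  3.3  1. ] Mz 0.40 tau 0.39 z 0.1224 ff 60
```

```bash
sed -i "s/^print/tot=M[2]+d[0]*F[1]-d[1]*F[0]; print('TOT %.2f'%tot,end=' ')\nprint/" tau.py
python3 -m creep '[{"tx":-0.3,"ty":-4.8,"tz":0,"turn":0.04,"grip":15},{"tx":0,"ty":0,"tz":0,"turn":0,"grip":15}]' >/dev/null; python3 tau.py
python3 -m creep '[{"tx":0.1,"ty":-4.8,"tz":0,"turn":0.04,"grip":15},{"tx":0,"ty":0,"tz":0,"turn":0,"grip":15}]' >/dev/null; python3 tau.py
python3 -m creep '[{"tx":0.1,"ty":-4.8,"tz":0,"turn":0.04,"grip":15},{"tx":0,"ty":0,"tz":0,"turn":0,"grip":15}]' >/dev/null; python3 tau.py
python3 -m creep '[{"tx":0.1,"ty":-3.6,"tz":0,"turn":0.03,"grip":15},{"tx":0,"ty":0,"tz":0,"turn":0,"grip":15}]' >/dev/null; python3 tau.py
```

```text
TOT 0.79 t 10.58 head 89.27 radius 120.2 brg-err -0.08 | Ftool [-2.7  3.7 -0.6] Mz 0.35 tau 0.45 z 0.1224 ff 60
TOT 0.79 t 10.75 head 87.02 radius 120.2 brg-err -0.09 | Ftool [-3.   2.8 -0.5] Mz 0.45 tau 0.34 z 0.1224 ff 60
TOT 0.93 t 10.92 head 84.76 radius 120.2 brg-err -0.08 | Ftool [-3.2  3.3  0.3] Mz 0.53 tau 0.39 z 0.1225 ff 60
TOT 1.01 t 11.08 head 83.08 radius 120.2 brg-err -0.03 | Ftool [-3.8  3.3 -0. ] Mz 0.61 tau 0.40 z 0.1225 ff 61
```

```bash
python3 -m creep '[{"tx":0.0,"ty":-2.4,"tz":0,"turn":0.02,"grip":15},{"tx":0,"ty":0,"tz":0,"turn":0,"grip":15}]' >/dev/null; python3 tau.py
python3 -m creep '[{"tx":0.0,"ty":-2.4,"tz":0,"turn":0.02,"grip":15},{"tx":0,"ty":0,"tz":0,"turn":0,"grip":15}]' >/dev/null; python3 tau.py
python3 -m creep '[{"tx":0.0,"ty":-2.4,"tz":0,"turn":0.02,"grip":15},{"tx":0,"ty":0,"tz":0,"turn":0,"grip":15}]' >/dev/null; python3 tau.py
```

```text
TOT 0.84 t 11.25 head 81.98 radius 120.2 brg-err -0.03 | Ftool [-4.4  2.4  0.6] Mz 0.55 tau 0.28 z 0.1225 ff 61
TOT 0.84 t 11.42 head 80.83 radius 120.2 brg-err -0.04 | Ftool [-3.8  2.4  0.2] Mz 0.55 tau 0.29 z 0.1224 ff 61
TOT 1.00 t 11.58 head 79.69 radius 120.3 brg-err -0.05 | Ftool [-5.1  2.9 -0.4] Mz 0.66 tau 0.35 z 0.1224 ff 61
```

```bash
python3 -m creep '[{"tx":0.0,"ty":-2.4,"tz":0,"turn":0.02,"grip":15},{"tx":0,"ty":0,"tz":0,"turn":0,"grip":15}]' >/dev/null; python3 tau.py
python3 -m creep '[{"tx":0.0,"ty":-2.4,"tz":0,"turn":0.02,"grip":15},{"tx":0,"ty":0,"tz":0,"turn":0,"grip":15}]' >/dev/null; python3 tau.py
python3 -m creep '[{"tx":0.0,"ty":-2.4,"tz":0,"turn":0.02,"grip":15},{"tx":0,"ty":0,"tz":0,"turn":0,"grip":15}]' >/dev/null; python3 tau.py
python3 -m creep '[{"tx":-0.1,"ty":-2.4,"tz":0,"turn":0.02,"grip":15},{"tx":0,"ty":0,"tz":0,"turn":0,"grip":15}]' >/dev/null; python3 tau.py
```

```text
TOT 0.86 t 11.75 head 78.54 radius 120.3 brg-err -0.05 | Ftool [-4.5  1.8 -1. ] Mz 0.64 tau 0.22 z 0.1224 ff 61
TOT 1.05 t 11.92 head 77.40 radius 120.3 brg-err -0.08 | Ftool [-4.2  3.2 -0.4] Mz 0.67 tau 0.39 z 0.1224 ff 61
TOT 1.03 t 12.08 head 76.25 radius 120.3 brg-err -0.08 | Ftool [-5.1  2.9 -0.3] Mz 0.68 tau 0.35 z 0.1224 ff 61
TOT 1.00 t 12.25 head 75.08 radius 120.4 brg-err -0.07 | Ftool [-3.7  2.6  0.6] Mz 0.69 tau 0.31 z 0.1224 ff 61
```

```bash
python3 -m creep '[{"tx":-0.1,"ty":-2.4,"tz":0,"turn":0.02,"grip":15},{"tx":0,"ty":0,"tz":0,"turn":0,"grip":15}]' >/dev/null; python3 tau.py
python3 -m creep '[{"tx":-0.1,"ty":-2.4,"tz":0,"turn":0.02,"grip":15},{"tx":0,"ty":0,"tz":0,"turn":0,"grip":15}]' >/dev/null; python3 tau.py
python3 -m creep '[{"tx":0,"ty":-2.4,"tz":0,"turn":0.02,"grip":15},{"tx":0,"ty":0,"tz":0,"turn":0,"grip":15}]' >/dev/null; python3 tau.py
```

```text
TOT 1.05 t 12.42 head 73.89 radius 120.4 brg-err -0.09 | Ftool [-3.3  2.8  0.3] Mz 0.72 tau 0.33 z 0.1224 ff 61
TOT 1.02 t 12.58 head 72.68 radius 120.5 brg-err -0.09 | Ftool [-2.5  2.6  1. ] Mz 0.71 tau 0.31 z 0.1224 ff 61
TOT 1.18 t 12.75 head 71.49 radius 120.5 brg-err -0.07 | Ftool [-1.2  3.1  0.9] Mz 0.80 tau 0.38 z 0.1224 ff 61
```

```bash
python3 -m creep '[{"tx":0,"ty":-2.4,"tz":0,"turn":0.02,"grip":15},{"tx":0,"ty":0,"tz":0,"turn":0,"grip":15}]' >/dev/null; python3 tau.py
python3 -m creep '[{"tx":0,"ty":-2.4,"tz":0,"turn":0.02,"grip":15},{"tx":0,"ty":0,"tz":0,"turn":0,"grip":15}]' >/dev/null; python3 tau.py
```

```text
TOT 1.06 t 12.92 head 70.33 radius 120.5 brg-err -0.07 | Ftool [-1.9  2.3  0.7] Mz 0.78 tau 0.28 z 0.1224 ff 61
TOT 1.04 t 13.08 head 69.17 radius 120.6 brg-err -0.05 | Ftool [-2.3  1.5  0.8] Mz 0.86 tau 0.18 z 0.1224 ff 61
```

```bash
python3 -m creep '[{"tx":0,"ty":-2.4,"tz":0,"turn":0.02,"grip":15},{"tx":0,"ty":0,"tz":0,"turn":0,"grip":15}]' >/dev/null; python3 tau.py
python3 -m creep '[{"tx":0,"ty":-2.4,"tz":0,"turn":0.02,"grip":15},{"tx":0,"ty":0,"tz":0,"turn":0,"grip":15}]' >/dev/null; python3 tau.py
```

```text
TOT 0.92 t 13.25 head 68.02 radius 120.6 brg-err -0.04 | Ftool [-0.9  0.7  1.5] Mz 0.84 tau 0.08 z 0.1225 ff 61
TOT 1.19 t 13.42 head 66.88 radius 120.7 brg-err -0.05 | Ftool [-1.3  2.   0.6] Mz 0.95 tau 0.24 z 0.1224 ff 61
```

```bash
python3 -m creep '[{"tx":0,"ty":-2.4,"tz":0,"turn":0.02,"grip":15},{"tx":0,"ty":0,"tz":0,"turn":0,"grip":15}]' >/dev/null; python3 tau.py
python3 -m creep '[{"tx":0,"ty":-2.4,"tz":0,"turn":0.02,"grip":15},{"tx":0,"ty":0,"tz":0,"turn":0,"grip":15}]' >/dev/null; python3 tau.py
```

```text
TOT 1.03 t 13.58 head 65.73 radius 120.7 brg-err -0.03 | Ftool [-0.8  1.2  0.8] Mz 0.88 tau 0.15 z 0.1224 ff 61
TOT 1.13 t 13.75 head 64.58 radius 120.7 brg-err -0.01 | Ftool [-1.2  1.5  2.1] Mz 0.95 tau 0.18 z 0.1225 ff 61
```

```bash
python3 -m creep '[{"tx":0,"ty":-2.4,"tz":0,"turn":0.02,"grip":15},{"tx":0,"ty":0,"tz":0,"turn":0,"grip":15}]' >/dev/null; python3 tau.py
python3 -m creep '[{"tx":0,"ty":-2.4,"tz":0,"turn":0.02,"grip":15},{"tx":0,"ty":0,"tz":0,"turn":0,"grip":15}]' >/dev/null; python3 tau.py
```

```text
TOT 1.16 t 13.92 head 63.44 radius 120.7 brg-err -0.00 | Ftool [-1.5  1.1  1.4] Mz 1.02 tau 0.13 z 0.1225 ff 61
TOT 1.17 t 14.08 head 62.29 radius 120.8 brg-err -0.01 | Ftool [-1.2  1.5  0.9] Mz 0.98 tau 0.18 z 0.1224 ff 61
```

```bash
python3 -m creep '[{"tx":0,"ty":-2.4,"tz":0,"turn":0.02,"grip":15},{"tx":0,"ty":0,"tz":0,"turn":0,"grip":15}]' >/dev/null; python3 tau.py
python3 -m creep '[{"tx":0,"ty":0,"tz":0,"turn":0,"grip":15}]' >/dev/null; python3 tau.py
python3 -m creep '[{"tx":0,"ty":-2.4,"tz":0,"turn":0.02,"grip":15},{"tx":0,"ty":0,"tz":0,"turn":0,"grip":15}]' >/dev/null; python3 tau.py
python3 -m creep '[{"tx":0,"ty":0,"tz":0,"turn":0,"grip":15}]' >/dev/null; python3 tau.py
```

```text
TOT 1.21 t 14.25 head 61.15 radius 120.8 brg-err 0.01 | Ftool [-1.3  1.4  0.4] Mz 1.04 tau 0.16 z 0.1224 ff 61
TOT 1.08 t 14.33 head 61.24 radius 120.8 brg-err 0.05 | Ftool [-1.6  0.3  0.6] Mz 1.04 tau 0.04 z 0.1225 ff 61
TOT 1.05 t 14.50 head 59.99 radius 120.9 brg-err -0.01 | Ftool [-1.   0.3  0.4] Mz 1.02 tau 0.03 z 0.1224 ff 61
TOT 1.15 t 14.58 head 60.08 radius 120.8 brg-err 0.05 | Ftool [-2.3  0.   1.6] Mz 1.15 tau 0.00 z 0.1225 ff 61
```

```bash
python3 -m creep '[{"tx":0,"ty":-2.4,"tz":0,"turn":0.02,"grip":15},{"tx":0,"ty":0,"tz":0,"turn":0,"grip":15}]' >/dev/null; python3 tau.py
python3 -m creep '[{"tx":0,"ty":-2.4,"tz":0,"turn":0.02,"grip":15},{"tx":0,"ty":0,"tz":0,"turn":0,"grip":15}]' >/dev/null; python3 tau.py
```

```text
TOT 0.97 t 14.75 head 58.85 radius 120.9 brg-err -0.03 | Ftool [-1.8 -0.2  0.6] Mz 0.99 tau -0.02 z 0.1224 ff 61
TOT 0.80 t 14.92 head 57.70 radius 120.9 brg-err -0.06 | Ftool [-2.6 -1.2 -0.2] Mz 0.94 tau -0.14 z 0.1224 ff 61
```

```bash
python3 look.py; python3 - <<'E'
from h import *
from station import eyes
for n in('top','side'):
    c=eyes.camera(n);u,v=map(int,proj(c,[.53,.02,.14])); 
    cv2.imwrite(f'pics/mid_{n}.png',cv2.resize(c['image'][v-35:v+35,u-35:u+35,::-1],(400,400),interpolation=cv2.INTER_CUBIC))
a=[cv2.imread(f'pics/mid_{n}.png') for n in('top','side')]; cv2.imwrite('pics/mid.png',np.hstack(a))
E
```

```text
head ((0.0, 0.0), 0.0) [nan nan nan] nan 0
  return np.nanmean(a, axis, out=out, keepdims=keepdims)
look.py:5: RuntimeWarning: Mean of empty slice.
  m=(np.hypot(x-.5503,y-.0489)<.035)&(abs(z-zt)<.006); p=(W[m][:,:2]*1000).astype(np.float32); print('head',cv2.minEnclosingCircle(p),W[m].mean(0),zt,len(p))
  ret = um.true_divide(
```

View pics/mid.png

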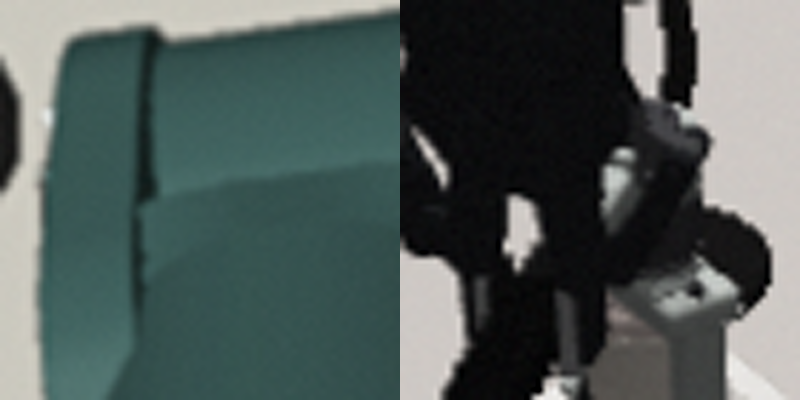

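The head (around 660,160 in the right half) is still seated on the station; the arm hides it from the top camera. Torque fell from 1.15 to 0.80 over two steps, which looks like the break-over. I'll average a few hold readings to confirm.

```bash
for i in 1 2 3 4; do python3 -m creep '[{"tx":0,"ty":0,"tz":0,"turn":0,"grip":15}]' >/dev/null; python3 tau.py; done
```

```text
TOT 0.86 t 15.15 head 57.81 radius 120.9 brg-err 0.05 | Ftool [-3.1 -2.3  1.4] Mz 1.13 tau -0.27 z 0.1224 ff 61
TOT 0.66 t 15.23 head 57.81 radius 120.9 brg-err 0.08 | Ftool [-2.5 -3.3  0.6] Mz 1.06 tau -0.40 z 0.1224 ff 61
TOT 0.69 t 15.32 head 57.81 radius 120.9 brg-err 0.07 | Ftool [-2.3 -2.7  1.5] Mz 1.03 tau -0.33 z 0.1224 ff 61
TOT 0.78 t 15.40 head 57.81 radius 120.9 brg-err 0.09 | Ftool [-2.6 -3.1  0.5] Mz 1.16 tau -0.38 z 0.1224 ff 61
```

```bash
python3 -m creep '[{"tx":0,"ty":-2.4,"tz":0,"turn":0.02,"grip":15},{"tx":0,"ty":0,"tz":0,"turn":0,"grip":15}]' >/dev/null; python3 tau.py
for i in 1 2 3; do python3 -m creep '[{"tx":0,"ty":0,"tz":0,"turn":0,"grip":15}]' >/dev/null; python3 tau.py; done
```

```text
TOT 0.66 t 15.57 head 56.53 radius 120.9 brg-err 0.00 | Ftool [-2.9 -2.8  0.2] Mz 0.99 tau -0.34 z 0.1224 ff 61
TOT 0.55 t 15.65 head 56.60 radius 120.9 brg-err 0.05 | Ftool [-3.9 -4.   1.2] Mz 1.04 tau -0.49 z 0.1224 ff 61
TOT 0.51 t 15.73 head 56.63 radius 120.9 brg-err 0.06 | Ftool [-3.1 -4.6  1.2] Mz 1.06 tau -0.56 z 0.1225 ff 61
TOT 0.72 t 15.82 head 56.64 radius 120.9 brg-err 0.08 | Ftool [-3.2 -3.3  0.7] Mz 1.12 tau -0.40 z 0.1224 ff 61
```

The torque keeps falling as the handle moves on (0.61 average), so the wrench has broken over. Easing back to release.

```bash
python3 -m creep '[{"tx":0,"ty":3.6,"tz":0,"turn":-0.03,"grip":15},{"tx":0,"ty":3.6,"tz":0,"turn":-0.03,"grip":15},{"tx":0,"ty":0,"tz":0,"turn":0,"grip":15}]' >/dev/null; python3 tau.py
python3 -m creep '[{"tx":0,"ty":3.6,"tz":0,"turn":-0.03,"grip":15},{"tx":0,"ty":3.6,"tz":0,"turn":-0.03,"grip":15},{"tx":0,"ty":0,"tz":0,"turn":0,"grip":15}]' >/dev/null; python3 tau.py
python3 -m creep '[{"tx":0,"ty":3.0,"tz":0,"turn":-0.025,"grip":15},{"tx":0,"ty":0,"tz":0,"turn":0,"grip":15},{"tx":0,"ty":0,"tz":0,"turn":0,"grip":15}]' >/dev/null; python3 tau.py
```

```text
TOT 1.18 t 16.07 head 60.17 radius 120.8 brg-err 0.34 | Ftool [-1.8 -1.8  2.1] Mz 1.39 tau -0.22 z 0.1226 ff 62
TOT 0.31 t 16.32 head 63.53 radius 120.8 brg-err 0.01 | Ftool [ 0.1 -4.2  1.9] Mz 0.82 tau -0.51 z 0.1223 ff 61
TOT 0.12 t 16.57 head 64.84 radius 120.8 brg-err -0.06 | Ftool [ 1.4 -4.7  0.9] Mz 0.70 tau -0.57 z 0.1223 ff 60
```

```bash
python3 -m creep '[{"tx":0,"ty":0,"tz":0,"turn":-0.03,"grip":15},{"tx":0,"ty":0,"tz":0,"turn":0,"grip":15},{"tx":0,"ty":0,"tz":0,"turn":0,"grip":15}]' >/dev/null; python3 tau.py
python3 -m creep '[{"tx":0,"ty":0,"tz":0,"turn":-0.03,"grip":15},{"tx":0,"ty":0,"tz":0,"turn":0,"grip":15},{"tx":0,"ty":0,"tz":0,"turn":0,"grip":15}]' >/dev/null; python3 tau.py
```

```text
TOT 0.00 t 16.82 head 66.47 radius 120.6 brg-err -0.97 | Ftool [3.4 4.3 4.7] Mz -0.51 tau 0.51 z 0.1229 ff 60
TOT -0.14 t 17.07 head 68.13 radius 120.7 brg-err -2.21 | Ftool [2.7 8.4 6.1] Mz -1.15 tau 1.01 z 0.1232 ff 62
```

```bash
python3 -m creep '[{"tx":0,"ty":0,"tz":0,"turn":0.04,"grip":15},{"tx":0,"ty":0,"tz":0,"turn":0,"grip":15}]' >/dev/null; python3 tau.py
python3 -m creep '[{"tx":0,"ty":0,"tz":-2,"turn":0,"grip":15},{"tx":0,"ty":0,"tz":-2,"turn":0,"grip":15},{"tx":0,"ty":0,"tz":0,"turn":0,"grip":15}]' >/dev/null; python3 tau.py
python3 -m creep '[{"tx":0,"ty":0,"tz":-2,"turn":0,"grip":15},{"tx":0,"ty":0,"tz":-2,"turn":0,"grip":15},{"tx":0,"ty":0,"tz":0,"turn":0,"grip":15}]' >/dev/null; python3 tau.py
```

```text
TOT 0.43 t 17.23 head 65.89 radius 121.0 brg-err -0.94 | Ftool [ 0.6 -0.3  3.1] Mz 0.47 tau -0.04 z 0.1225 ff 60
TOT 0.29 t 17.48 head 66.15 radius 120.0 brg-err -1.03 | Ftool [ 9.7  2.8 13.4] Mz -0.02 tau 0.31 z 0.1267 ff 60
TOT 0.38 t 17.73 head 66.17 radius 119.4 brg-err -1.10 | Ftool [12.8  4.2 14.7] Mz -0.10 tau 0.48 z 0.1307 ff 60
```

```bash
python3 -m creep '[{"tx":1.2,"ty":1,"tz":-1,"turn":-0.01,"grip":15},{"tx":0,"ty":0,"tz":-2,"turn":0,"grip":15},{"tx":0,"ty":0,"tz":0,"turn":0,"grip":15}]' >/dev/null; python3 tau.py
python3 -m creep '[{"tx":0,"ty":0,"tz":-2,"turn":0,"grip":15},{"tx":0,"ty":0,"tz":-2,"turn":0,"grip":15},{"tx":0,"ty":0,"tz":0,"turn":0,"grip":15}]' >/dev/null; python3 tau.py
python3 -c "
from h import *
goto([.4804,-.2257,.165],86.1)"
```

```text
TOT 0.14 t 17.98 head 66.72 radius 118.4 brg-err -1.16 | Ftool [11.9  3.1 14.1] Mz -0.20 tau 0.34 z 0.1336 ff 60
TOT 0.26 t 18.23 head 66.76 radius 117.8 brg-err -1.26 | Ftool [16.4  3.9 16.3] Mz -0.16 tau 0.42 z 0.1376 ff 60
t 18.23 tcp [ 0.5025 -0.0602  0.1376] head 66.8 tilt [0.002 0.002] | d [-160.7   45.1  -27.8] turn -0.338 F [ 10.1  13.6 -16.2] M [ 2.02 -1.86 -0.16] open 0.272 ff 59.9 q [ 0.45  0.36 -0.47  1.98  0.21  0.85 -0.53]
```

```bash
python3 - <<'E'
from h import *
from station import eyes
a=[]
for n in('side','top'):
    c=eyes.camera(n);u,v=map(int,proj(c,[.53,.02,.13])); 
    a.append(cv2.resize(c['image'][v-35:v+35,u-35:u+35,::-1],(400,400),interpolation=cv2.INTER_CUBIC))
    W=cloud(c); x,y,z=np.moveaxis(W,-1,0)
    m=(np.hypot(x-.5503,y-.0489)<.024)&(z>.14)&(z<.2); print(n,m.sum(),np.percentile(z[m],[10,50,90]) if m.any() else 0)
cv2.imwrite('pics/lift.png',np.hstack(a))
E
```

```text
side 94 [0.14515386 0.15781272 0.16296028]
top 0 0
```

View pics/lift.png

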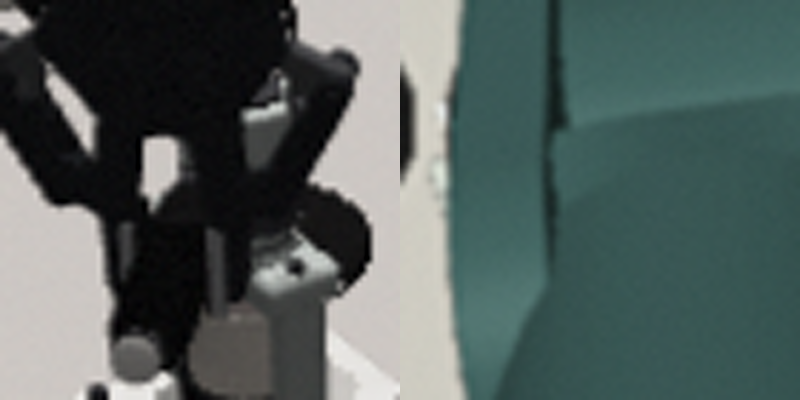

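Side view: the head has stayed low (top at about 0.163) while the grip rose, so the socket is still wedged by leftover twist (TOT about 0.4). I'll lower again, turn back to the middle of the play, then lift.

```bash
python3 -m creep '[{"tx":0,"ty":0,"tz":5,"turn":0,"grip":15},{"tx":-0.6,"ty":0,"tz":5,"turn":0,"grip":15},{"tx":-0.6,"ty":0,"tz":4,"turn":0,"grip":15},{"tx":0,"ty":0,"tz":0,"turn":0,"grip":15},{"tx":0,"ty":0,"tz":0,"turn":0,"grip":15}]' >/dev/null; python3 tau.py
python3 -m creep '[{"tx":0,"ty":3.6,"tz":0,"turn":-0.03,"grip":15},{"tx":0,"ty":0,"tz":0,"turn":0,"grip":15},{"tx":0,"ty":0,"tz":0,"turn":0,"grip":15}]' >/dev/null; python3 tau.py
python3 -m creep '[{"tx":0,"ty":3.6,"tz":0,"turn":-0.03,"grip":15},{"tx":0,"ty":0,"tz":0,"turn":0,"grip":15},{"tx":0,"ty":0,"tz":0,"turn":0,"grip":15}]' >/dev/null; python3 tau.py
```

```text
TOT 0.15 t 18.75 head 66.62 radius 121.6 brg-err -0.85 | Ftool [-3.7  2.6 -1.5] Mz -0.17 tau 0.32 z 0.1237 ff 63
TOT 0.05 t 19.00 head 68.32 radius 121.5 brg-err -0.97 | Ftool [-4.2  3.6 -1.8] Mz -0.40 tau 0.44 z 0.1236 ff 63
TOT -0.02 t 19.25 head 70.03 radius 121.4 brg-err -1.00 | Ftool [-3.6  3.8 -1.6] Mz -0.49 tau 0.47 z 0.1236 ff 63
```

```bash
python3 -m creep '[{"tx":-0.4,"ty":0,"tz":-0.7,"turn":0.012,"grip":15},{"tx":0,"ty":0,"tz":0,"turn":0,"grip":15},{"tx":0,"ty":0,"tz":0,"turn":0,"grip":15}]' >/dev/null; python3 tau.py
python3 -m creep '[{"tx":0,"ty":0,"tz":-1.5,"turn":0,"grip":15},{"tx":0,"ty":0,"tz":0,"turn":0,"grip":15},{"tx":0,"ty":0,"tz":0,"turn":0,"grip":15}]' >/dev/null; python3 tau.py
python3 -c "
from h import *
goto([.4804,-.2257,.165],86.1)"
```

```text
TOT 0.14 t 19.50 head 69.43 radius 121.4 brg-err -0.67 | Ftool [-1.1  0.8  0.6] Mz 0.04 tau 0.10 z 0.1241 ff 62
TOT 0.34 t 19.75 head 69.46 radius 121.1 brg-err -0.72 | Ftool [3.7 2.5 7.8] Mz 0.04 tau 0.30 z 0.1254 ff 61
t 19.75 tcp [ 0.5074 -0.0659  0.1254] head 69.5 tilt [-0.001  0.001] | d [-159.1   30.8  -39.6] turn -0.290 F [ 3.7  2.6 -7.8] M [ 0.26 -0.69  0.04] open 0.271 ff 61.1 q [ 0.46  0.39 -0.47  1.97  0.23  0.83 -0.49]
```

```bash
python3 -m creep '[{"tx":0.4,"ty":3.6,"tz":-0.5,"turn":-0.03,"grip":15},{"tx":0,"ty":-3.6,"tz":-0.5,"turn":0.03,"grip":15},{"tx":0,"ty":3.6,"tz":-0.5,"turn":-0.03,"grip":15},{"tx":0,"ty":-3.6,"tz":-0.5,"turn":0.03,"grip":15},{"tx":0,"ty":0,"tz":0,"turn":0,"grip":15}]' >/dev/null; python3 tau.py
python3 -m creep '[{"tx":0,"ty":3.6,"tz":-0.5,"turn":-0.03,"grip":15},{"tx":0,"ty":-3.6,"tz":-0.5,"turn":0.03,"grip":15},{"tx":0,"ty":3.6,"tz":-0.5,"turn":-0.03,"grip":15},{"tx":0,"ty":-3.6,"tz":-0.5,"turn":0.03,"grip":15},{"tx":0,"ty":0,"tz":0,"turn":0,"grip":15}]' >/dev/null; python3 tau.py
python3 - <<'E'
from h import *
from station import eyes
goto([.4804,-.2257,.165],86.1)
c=eyes.camera('side'); W=cloud(c); x,y,z=np.moveaxis(W,-1,0)
m=(np.hypot(x-.5503,y-.0489)<.027)&(z>.14)&(z<.2); print(m.sum(),np.percentile(z[m],[10,50,90,97]) if m.any() else 0)
E
```

```text
TOT 0.62 t 20.17 head 69.39 radius 120.7 brg-err -0.67 | Ftool [5.9 4.8 9.6] Mz 0.06 tau 0.57 z 0.1275 ff 61
TOT 0.60 t 20.58 head 69.41 radius 120.3 brg-err -0.73 | Ftool [ 9.1  4.5 10.3] Mz 0.07 tau 0.53 z 0.1294 ff 60
t 20.58 tcp [ 0.5076 -0.0651  0.1294] head 69.4 tilt [0.    0.001] | d [-159.9   31.   -35.8] turn -0.291 F [  7.5   7.  -10.3] M [ 1.   -1.68  0.07] open 0.272 ff 60.5 q [ 0.46  0.38 -0.47  1.97  0.23  0.84 -0.49]
53 [0.14257311 0.15044935 0.15853741 0.15906319]
```

The off-centre lift pitches the wrench and jams the socket. I'll lower again, let go, and regrip at the balance point (about 86 mm from the axis) so the lift puts no moment on it.

```bash
python3 -m creep '[{"tx":-0.4,"ty":0,"tz":3,"turn":0,"grip":15},{"tx":0,"ty":0,"tz":2.5,"turn":0,"grip":15},{"tx":0,"ty":0,"tz":0,"turn":0,"grip":15},{"tx":0,"ty":0,"tz":0,"turn":0,"grip":15}]' >/dev/null; python3 tau.py
python3 -m creep '[{"tx":0,"ty":2.4,"tz":0,"turn":-0.02,"grip":15},{"tx":0,"ty":0,"tz":0,"turn":0,"grip":15}]' >/dev/null; python3 tau.py
python3 -m creep '[{"tx":0,"ty":0,"tz":0,"turn":0,"grip":50},{"tx":0,"ty":0,"tz":0,"turn":0,"grip":50},{"tx":0,"ty":0,"tz":0,"turn":0,"grip":50},{"tx":0,"ty":0,"tz":0,"turn":0,"grip":50}]' |tail -2; python3 tau.py
python3 - <<'E'
from h import *
from station import eyes
c=eyes.camera('side');u,v=map(int,proj(c,[.53,.0,.13])); 
cv2.imwrite('pics/open.png',cv2.resize(c['image'][v-40:v+40,u-50:u+50,::-1],(750,600),interpolation=cv2.INTER_CUBIC))
E
```

```text
TOT 0.53 t 20.97 head 69.44 radius 121.6 brg-err -0.38 | Ftool [ 2.9  2.3 -2.8] Mz 0.26 tau 0.27 z 0.1245 ff 63
TOT 0.17 t 21.13 head 70.70 radius 121.5 brg-err -0.47 | Ftool [ 4.4  1.2 -2.1] Mz 0.02 tau 0.15 z 0.1244 ff 62
opening: 0.585
finger_force: 0.0
TOT -0.01 t 21.47 head 70.56 radius 122.3 brg-err -0.59 | Ftool [-0.4 -0.1  0.1] Mz 0.00 tau -0.01 z 0.1240 ff 0
```

View pics/open.png

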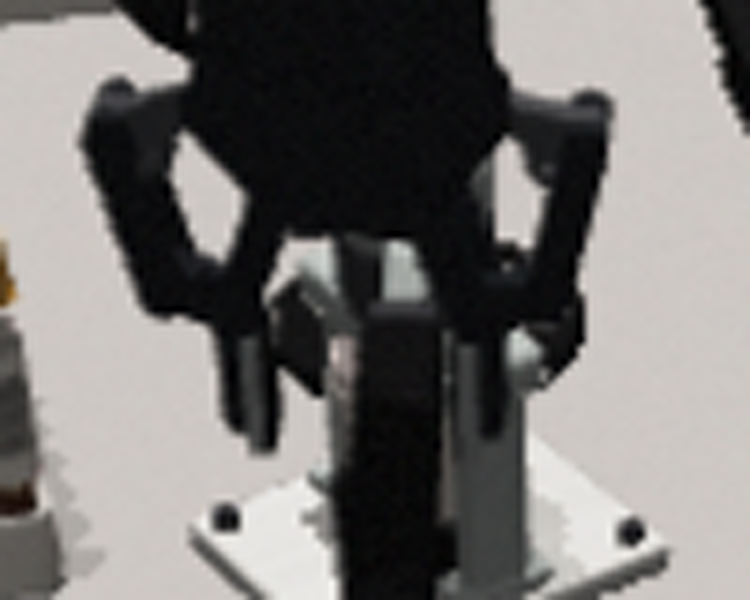

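The handle, at about (395,450), hangs free between the open pads at (265,400) and (480,400). Now I'll measure its droop and heading before regripping.

```bash
python3 - <<'E'
from h import *
from station import eyes
c=eyes.camera('side'); W=cloud(c).reshape(-1,3); A=np.array([.5505,.0485])
W=W[~np.isnan(W[:,0])]
for hd in (-112,-110,-108,-106):
    e=np.array([np.cos(np.radians(hd)),np.sin(np.radians(hd))]); n=np.array([-e[1],e[0]])
    s=(W[:,:2]-A)@e; l=(W[:,:2]-A)@n
    out=[]
    for a in(120,135,150,165,180):
        m=(abs(s*1e3-a)<7.5)&(abs(l)<.02)&(W[:,2]>.1)&(W[:,2]<.175)
        if m.sum()>4:
            z=W[m][:,2]; t=z>np.percentile(z,90)-.004; out.append((a,int(m.sum()),round(float(np.median(z[t])*1e3),1),round(float(l[m][t].mean()*1e3),1)))
    print(hd,out)
E
```

```text
-112 [(120, 51, 137.9, 6.7), (135, 57, 157.5, -19.5), (150, 47, 132.4, 12.0), (165, 35, 130.2, 12.6), (180, 50, 127.7, 13.7)]
-110 [(120, 58, 137.7, 8.3), (135, 55, 135.2, 8.9), (150, 60, 132.4, 9.5), (165, 50, 130.1, 9.9), (180, 75, 127.7, 10.5)]
-108 [(120, 64, 137.7, 4.4), (135, 60, 135.0, 4.9), (150, 68, 132.4, 4.9), (165, 60, 130.1, 5.7), (180, 97, 127.4, 5.7)]
-106 [(120, 61, 137.8, 0.3), (135, 97, 166.1, 18.8), (150, 68, 132.4, -0.3), (165, 62, 130.1, 0.1), (180, 97, 127.4, -0.6)]
```

The handle heads -106° and droops 0.17 rad. Moving the open fingers to the balance point at that heading.

```bash
python3 -c "
from h import *
goto([.5265,-.0351,.114],74)"
```

```text
t 21.57 tcp [ 0.5096 -0.0678  0.1241] head 70.6 tilt [-0. -0.] | d [36.4  5.1 10.1] turn -0.060 F [ 0.5 -0.3 -0.1] M [ 0.    0.01 -0.01] open 0.590 ff 0.0 q [ 0.46  0.4  -0.47  1.97  0.24  0.83 -0.48]
```

```bash
python3 -m creep '[{"tx":9,"ty":1.3,"tz":2.5,"turn":-0.02,"grip":50},{"tx":9,"ty":1.3,"tz":2.5,"turn":-0.02,"grip":50},{"tx":9,"ty":1.3,"tz":2.5,"turn":-0.02,"grip":50},{"tx":9,"ty":1.3,"tz":2.5,"turn":0,"grip":50},{"tx":0,"ty":0,"tz":0,"turn":0,"grip":50}]' |grep cont
python3 -c "
from h import *
goto([.5265,-.0351,.114],74)"
python3 -m creep '[{"tx":0,"ty":0,"tz":0,"turn":0,"grip":15},{"tx":0,"ty":0,"tz":0,"turn":0,"grip":15},{"tx":0,"ty":0,"tz":0,"turn":0,"grip":15},{"tx":0,"ty":0,"tz":0,"turn":0,"grip":15},{"tx":0,"ty":0,"tz":0,"turn":0,"grip":15}]' >/dev/null
python3 -c "
from h import *
goto([.5265,-.0351,.114],74)"; python3 tau.py
```

```text
contact_force: [-0.5, -0.1, -0.3]
t 21.98 tcp [ 0.5261 -0.0323  0.1136] head 74.2 tilt [-0.     0.001] | d [-2.6  1.1 -0.4] turn 0.003 F [-0.5 -0.1 -0.3] M [ 0.08 -0.03  0.02] open 0.582 ff 0.0 q [ 0.4   0.44 -0.48  1.94  0.27  0.82 -0.51]
t 22.40 tcp [ 0.5258 -0.0352  0.1144] head 74.0 tilt [0.001 0.   ] | d [0.3 0.7 0.4] turn -0.000 F [ 2.3 -0.1  0.4] M [ 0.18 -0.41 -0.14] open 0.265 ff 62.5 q [ 0.4   0.43 -0.48  1.95  0.27  0.82 -0.5 ]
TOT 0.05 t 22.40 head 73.98 radius 86.1 brg-err -1.24 | Ftool [ 0.5  2.3 -0.4] Mz -0.14 tau 0.19 z 0.1144 ff 63
```

```bash
python3 -m creep '[{"tx":0,"ty":0.2,"tz":-1,"turn":0,"grip":15},{"tx":0,"ty":0,"tz":-1,"turn":0,"grip":15},{"tx":0,"ty":0,"tz":0,"turn":0,"grip":15}]' >/dev/null; python3 tau.py
python3 -m creep '[{"tx":0,"ty":0,"tz":-1,"turn":0,"grip":15},{"tx":0,"ty":0,"tz":-1,"turn":0,"grip":15},{"tx":0,"ty":0,"tz":0,"turn":0,"grip":15}]' >/dev/null; python3 tau.py
python3 -m creep '[{"tx":0,"ty":0,"tz":-1,"turn":0,"grip":15},{"tx":0,"ty":0,"tz":-1,"turn":0,"grip":15},{"tx":0,"ty":0,"tz":0,"turn":0,"grip":15}]' >/dev/null; python3 tau.py
python3 -c "
from h import *
goto([.5265,-.0351,.114],74)"
```

```text
TOT 0.05 t 22.65 head 74.02 radius 85.7 brg-err -1.41 | Ftool [3.3 3.9 8.9] Mz -0.28 tau 0.33 z 0.1161 ff 61
TOT 0.12 t 22.90 head 74.04 radius 85.4 brg-err -1.53 | Ftool [ 6.3  4.8 11.7] Mz -0.28 tau 0.40 z 0.1179 ff 61
TOT 0.10 t 23.15 head 74.03 radius 85.5 brg-err -1.50 | Ftool [5.9 3.4 9.2] Mz -0.18 tau 0.28 z 0.1199 ff 61
t 23.15 tcp [ 0.5256 -0.0345  0.1199] head 74.0 tilt [-0.     0.001] | d [-0.3  1.   5.9] turn 0.001 F [ 4.9  4.7 -9.2] M [ 0.63 -0.82 -0.18] open 0.269 ff 60.9 q [ 0.4   0.43 -0.48  1.94  0.26  0.84 -0.5 ]
```

```bash
python3 -m creep '[{"tx":0.4,"ty":0.3,"tz":-1,"turn":0,"grip":15},{"tx":0,"ty":0,"tz":-1,"turn":0,"grip":15},{"tx":0,"ty":0,"tz":0,"turn":0,"grip":15}]' >/dev/null; python3 tau.py
python3 -m creep '[{"tx":0,"ty":0,"tz":-1,"turn":0,"grip":15},{"tx":0,"ty":0,"tz":-1,"turn":0,"grip":15},{"tx":0,"ty":0,"tz":0,"turn":0,"grip":15}]' >/dev/null; python3 tau.py
python3 -m creep '[{"tx":0,"ty":0,"tz":-1,"turn":0,"grip":15},{"tx":0,"ty":0,"tz":-1,"turn":0,"grip":15},{"tx":0,"ty":0,"tz":0,"turn":0,"grip":15}]' >/dev/null; python3 tau.py
python3 - <<'E'
from h import *
from station import eyes
c=eyes.camera('side'); W=cloud(c).reshape(-1,3); A=np.array([.5505,.0485]); W=W[~np.isnan(W[:,0])]
e=np.array([np.cos(np.radians(-106)),np.sin(np.radians(-106))]); n=np.array([-e[1],e[0]])
s=(W[:,:2]-A)@e; l=(W[:,:2]-A)@n
for a in(0,120,135,150,165,180):
    m=(abs(s*1e3-a)<7.5)&(abs(l)<.015)&(W[:,2]>.11)&(W[:,2]<.185)
    if m.sum()>4:
        z=W[m][:,2]; t=z>np.percentile(z,90)-.004; print(a,m.sum(),(np.median(z[t])*1e3).round(1),(l[m][t].mean()*1e3).round(1))
E
```

```text
TOT 0.04 t 23.40 head 74.01 radius 85.6 brg-err -1.29 | Ftool [1.9 0.1 5.7] Mz 0.03 tau 0.01 z 0.1221 ff 61
TOT 0.01 t 23.65 head 74.00 radius 85.7 brg-err -1.12 | Ftool [0.  0.1 3.6] Mz 0.00 tau 0.01 z 0.1244 ff 62
TOT -0.03 t 23.90 head 74.01 radius 85.5 brg-err -1.09 | Ftool [-0.4  0.1  3.8] Mz -0.04 tau 0.01 z 0.1264 ff 62
120 58 149.7 -1.0
135 65 147.7 -0.8
150 70 145.0 -0.7
165 64 143.1 -1.2
180 95 140.1 -1.1
```

The wrench is free: TOT is 0 and Fz equals its weight. Lifting, then on to the rest.

```bash
python3 -m creep '[{"tx":0,"ty":0,"tz":-5,"turn":0,"grip":15},{"tx":0,"ty":0,"tz":-10,"turn":0,"grip":15},{"tx":0,"ty":0,"tz":-10,"turn":0,"grip":15},{"tx":0,"ty":0,"tz":-10,"turn":0,"grip":15},{"tx":0,"ty":0,"tz":-10,"turn":0,"grip":15}]' >/dev/null; python3 tau.py
python3 -m creep '[{"tx":0,"ty":0,"tz":0,"turn":-0.07,"grip":15},{"tx":0,"ty":0,"tz":0,"turn":-0.07,"grip":15},{"tx":0,"ty":0,"tz":0,"turn":-0.07,"grip":15},{"tx":0,"ty":0,"tz":0,"turn":0,"grip":15}]' >/dev/null
python3 -c "
from h import *
goto([.4826,-.1917,.10],86.25)"
```

```text
TOT 0.05 t 24.37 head 74.02 radius 85.3 brg-err -0.99 | Ftool [0.3 0.4 3.6] Mz 0.01 tau 0.03 z 0.1727 ff 62
t 24.70 tcp [ 0.5264 -0.0347  0.1721] head 86.2 tilt [ 0.001 -0.   ] | d [-159.5  -33.5   72.1] turn -0.000 F [-0.1 -0.7 -4.3] M [-0.01 -0.03  0.02] open 0.270 ff 61.6 q [ 0.46  0.36 -0.55  1.9   0.23  0.94 -0.26]
```

```bash
python3 -m creep '[{"tx":-20,"ty":-4,"tz":0,"turn":0,"grip":15},{"tx":-28,"ty":-6,"tz":0,"turn":0,"grip":15},{"tx":-28,"ty":-6,"tz":0,"turn":0,"grip":15},{"tx":-28,"ty":-6,"tz":0,"turn":0,"grip":15},{"tx":-28,"ty":-6,"tz":0,"turn":0,"grip":15}]' >/dev/null
python3 -m creep '[{"tx":-27.5,"ty":-5.5,"tz":10,"turn":0,"grip":15},{"tx":0,"ty":0,"tz":20,"turn":0,"grip":15},{"tx":0,"ty":0,"tz":10,"turn":0,"grip":15},{"tx":0,"ty":0,"tz":0,"turn":0,"grip":15},{"tx":0,"ty":0,"tz":0,"turn":0,"grip":15}]' >/dev/null
cat > pose.py <<'E'
from h import *
from station import eyes
import sys
goto([.4826,-.1917,.056],86.25)
c=eyes.camera('side'); W=cloud(c).reshape(-1,3); A=np.array([.4888,-.1058]); W=W[~np.isnan(W[:,0])]
e=np.array([np.cos(np.radians(-93.75)),np.sin(np.radians(-93.75))]); n=np.array([-e[1],e[0]])
s=(W[:,:2]-A)@e; l=(W[:,:2]-A)@n; lo,hi=float(sys.argv[1]),float(sys.argv[2])
for a in range(-20,200,10):
    m=(abs(s*1e3-a)<5)&(abs(l)<.022)&(W[:,2]>lo)&(W[:,2]<hi)
    if m.sum()>4:
        z=W[m][:,2]; t=z>np.percentile(z,90)-.004; print(a,m.sum(),'z %.1f l %.1f (%.1f..%.1f)'%(np.median(z[t])*1e3,l[m][t].mean()*1e3,l[m][t].min()*1e3,l[m][t].max()*1e3))
E
python3 pose.py .09 .19
```

```text
t 25.53 tcp [ 0.4821 -0.1904  0.1315] head 86.1 tilt [-0.     0.001] | d [-1.3  0.6 75.5] turn -0.003 F [-0.2  0.2 -4.1] M [ 0.03 -0.04  0.05] open 0.271 ff 61.4 q [ 0.71  0.39 -0.47  1.95  0.23  0.85  0.04]
10 19 z 151.8 l -11.5 (-21.8..18.7)
20 56 z 154.7 l 5.3 (-21.9..16.3)
30 8 z 163.5 l 3.5 (-0.9..7.5)
40 19 z 163.4 l 0.2 (-4.4..5.1)
50 27 z 161.5 l -1.2 (-7.2..4.3)
60 29 z 160.1 l -1.0 (-7.3..4.9)
70 27 z 160.6 l -0.3 (-10.9..12.3)
80 56 z 174.8 l 11.5 (10.5..12.3)
90 193 z 171.0 l 4.4 (-22.0..20.8)
100 169 z 186.3 l 0.2 (-21.5..20.7)
110 62 z 155.7 l -1.9 (-13.2..9.6)
120 64 z 153.9 l -2.3 (-14.0..9.5)
130 65 z 152.9 l -2.4 (-13.4..9.3)
140 65 z 150.9 l -2.6 (-13.5..9.2)
150 70 z 149.7 l -2.4 (-13.9..9.0)
160 67 z 148.3 l -2.5 (-13.4..8.7)
170 68 z 146.5 l -2.6 (-13.6..8.7)
180 89 z 144.7 l -2.6 (-13.3..9.3)
190 79 z 141.3 l -2.4 (-12.4..7.6)
```

```bash
python3 -m creep '[{"tx":-1,"ty":0.9,"tz":15,"turn":0,"grip":15},{"tx":0,"ty":0,"tz":20,"turn":0,"grip":15},{"tx":0,"ty":0,"tz":10,"turn":0,"grip":15},{"tx":0,"ty":0,"tz":5,"turn":0,"grip":15},{"tx":0,"ty":0,"tz":0,"turn":0,"grip":15}]' |grep -E 'cont|tcp_pos'
python3 -m creep '[{"tx":0,"ty":0,"tz":5,"turn":0,"grip":15},{"tx":0,"ty":0,"tz":5,"turn":0,"grip":15},{"tx":0,"ty":0,"tz":0,"turn":0,"grip":15}]' |grep -E 'cont|tcp_pos'
python3 pose.py .05 .1 | grep -E '^(t|5|6|1[1-9]0)'
```

```text
tcp_pos: [0.4826, -0.192, 0.0809]
contact_force: [-0.0, 0.4, -4.4]
tcp_pos: [0.4825, -0.1925, 0.0709]
contact_force: [-0.2, 0.6, -4.6]
t 26.25 tcp [ 0.4825 -0.1925  0.0709] head 86.0 tilt [-0.  0.] | d [ 0.8  0.  14.9] turn -0.004 F [-0.2  0.6 -4.6] M [-0.02  0.1  -0.02] open 0.266 ff 61.6 q [ 0.68  0.49 -0.43  1.99  0.3   0.73 -0.01]
60 15 z 99.0 l -1.5 (-6.9..5.5)
110 61 z 95.5 l -1.8 (-12.3..10.2)
120 57 z 93.8 l -0.7 (-13.3..10.6)
130 63 z 92.3 l -2.3 (-13.7..10.0)
140 65 z 91.2 l -1.0 (-13.2..10.3)
150 71 z 89.3 l -2.0 (-12.6..10.3)
160 64 z 87.6 l -0.9 (-13.4..10.5)
170 105 z 86.2 l -1.3 (-13.2..9.9)
180 155 z 84.4 l -2.3 (-13.3..9.7)
190 82 z 81.5 l -1.9 (-12.0..9.1)
```

```bash
python3 -m creep '[{"tx":0,"ty":0,"tz":4,"turn":0,"grip":15},{"tx":0,"ty":0,"tz":4,"turn":0,"grip":15},{"tx":0,"ty":0,"tz":3,"turn":0,"grip":15},{"tx":0,"ty":0,"tz":0,"turn":0,"grip":15}]' |grep -E 'cont|tcp_pos'
python3 -m creep '[{"tx":0,"ty":0,"tz":2,"turn":0,"grip":15},{"tx":0,"ty":0,"tz":2,"turn":0,"grip":15},{"tx":0,"ty":0,"tz":0,"turn":0,"grip":15}]' |grep -E 'cont|tcp_pos'
python3 -m creep '[{"tx":0,"ty":0,"tz":2,"turn":0,"grip":15},{"tx":0,"ty":0,"tz":0,"turn":0,"grip":15}]' |grep -E 'cont|tcp_pos'
python3 -c "
from h import *
goto([.4826,-.1917,.041],86.25)"
```

```text
tcp_pos: [0.4822, -0.1924, 0.0595]
contact_force: [-0.5, 0.1, -3.9]
tcp_pos: [0.4827, -0.1924, 0.0561]
contact_force: [-0.5, 2.6, 1.7]
tcp_pos: [0.4828, -0.1924, 0.0542]
contact_force: [-0.2, 2.5, 3.3]
t 27.05 tcp [ 0.4828 -0.1924  0.0542] head 86.1 tilt [0. 0.] | d [ 0.7 -0.2 13.2] turn -0.003 F [-0.2  2.5  3.3] M [ 0.07  0.15 -0.09] open 0.273 ff 62.8 q [ 0.66  0.52 -0.42  1.99  0.32  0.7  -0.02]
```

```bash
python3 -m creep '[{"tx":0,"ty":0,"tz":2,"turn":0,"grip":15},{"tx":0,"ty":0,"tz":2,"turn":0,"grip":15},{"tx":0,"ty":0,"tz":0,"turn":0,"grip":15}]' |grep -E 'cont|tcp_pos'
python3 -m creep '[{"tx":0,"ty":0,"tz":2,"turn":0,"grip":15},{"tx":0,"ty":0,"tz":1,"turn":0,"grip":15},{"tx":0,"ty":0,"tz":0,"turn":0,"grip":15}]' |grep -E 'cont|tcp_pos'
python3 pose.py .04 .1 | grep -E '^(t|5|6|1[1-9]0)'
```

```text
tcp_pos: [0.4827, -0.1923, 0.0499]
contact_force: [0.1, 3.9, 1.8]
tcp_pos: [0.4827, -0.1923, 0.047]
contact_force: [0.4, 5.4, 4.8]
t 27.55 tcp [ 0.4827 -0.1923  0.047 ] head 86.1 tilt [0. 0.] | d [ 0.6 -0.2 -9. ] turn -0.003 F [0.4 5.4 4.8] M [0.36 0.04 0.02] open 0.271 ff 63.4 q [ 0.66  0.53 -0.41  2.    0.33  0.68 -0.03]
50 55 z 74.5 l 7.0 (-4.8..15.2)
60 23 z 72.7 l -0.7 (-6.8..5.5)
110 54 z 74.6 l -0.9 (-12.8..9.9)
120 53 z 74.3 l -1.5 (-12.7..10.1)
130 57 z 74.1 l -0.6 (-12.2..9.8)
140 57 z 73.3 l -1.1 (-12.6..10.9)
150 58 z 73.1 l -2.0 (-12.4..9.9)
160 58 z 72.7 l -0.9 (-11.3..9.2)
170 98 z 72.6 l -0.0 (-21.6..21.5)
180 180 z 71.9 l 0.9 (-21.3..21.7)
190 78 z 70.1 l -0.9 (-12.4..9.1)
```

```bash
python3 -m creep '[{"tx":0,"ty":0,"tz":2,"turn":0,"grip":15},{"tx":0,"ty":0,"tz":0.8,"turn":0,"grip":15},{"tx":0,"ty":0,"tz":0,"turn":0,"grip":15}]' |grep -E 'cont|tcp_pos'
python3 -m creep '[{"tx":0,"ty":0,"tz":0,"turn":0,"grip":28},{"tx":0,"ty":0,"tz":0,"turn":0,"grip":32},{"tx":0,"ty":0,"tz":0,"turn":0,"grip":45},{"tx":0,"ty":0,"tz":0,"turn":0,"grip":50},{"tx":0,"ty":0,"tz":0,"turn":0,"grip":50}]' |grep -E 'cont|tcp_pos|open'
python3 pose.py .04 .1 | grep -E '^(t|5|6|1[1-9]0)'
```

```text
tcp_pos: [0.4827, -0.1923, 0.0442]
contact_force: [0.3, 4.3, 2.3]
tcp_pos: [0.4825, -0.1927, 0.0443]
contact_force: [-0.3, -0.5, 0.4]
opening: 0.588
t 28.27 tcp [ 0.4825 -0.1927  0.0443] head 86.0 tilt [-0. -0.] | d [  1.    0.  -11.7] turn -0.004 F [-0.3 -0.5  0.4] M [-0.03  0.02 -0.  ] open 0.588 ff 0.0 q [ 0.66  0.53 -0.41  2.    0.33  0.68 -0.03]
50 125 z 71.7 l 5.2 (-15.4..17.6)
60 24 z 69.3 l -0.8 (-6.8..5.6)
110 51 z 72.0 l -0.9 (-13.0..9.8)
120 45 z 72.8 l -2.0 (-12.8..9.9)
130 55 z 72.4 l -1.8 (-12.0..10.2)
140 57 z 72.3 l -0.8 (-12.8..9.9)
150 57 z 72.5 l -1.2 (-12.5..10.0)
160 63 z 72.4 l -1.5 (-12.3..9.7)
170 90 z 72.3 l 0.4 (-21.9..21.2)
180 176 z 72.0 l 0.1 (-21.2..22.0)
190 78 z 70.2 l -1.0 (-12.4..8.6)
```

The handle lies level with its top at 72 mm, as at the start. I'll raise the hand clear, move it aside and compare with the first picture.

```bash
python3 -m creep '[{"tx":0,"ty":0,"tz":-10,"turn":0,"grip":50},{"tx":0,"ty":0,"tz":-25,"turn":0,"grip":50},{"tx":0,"ty":0,"tz":-30,"turn":0,"grip":50},{"tx":0,"ty":0,"tz":-30,"turn":0,"grip":50},{"tx":0,"ty":0,"tz":-30,"turn":0,"grip":50}]' |grep -E 'cont|tcp_pos|open'
python3 -m creep '[{"tx":-30,"ty":-20,"tz":0,"turn":0,"grip":50},{"tx":-30,"ty":-20,"tz":0,"turn":0,"grip":50},{"tx":-30,"ty":-20,"tz":0,"turn":0,"grip":50},{"tx":-30,"ty":-20,"tz":0,"turn":0,"grip":50},{"tx":-30,"ty":-20,"tz":0,"turn":0,"grip":50}]' |grep -E 'cont|tcp_pos|open'
python3 -m creep '[{"tx":-30,"ty":-20,"tz":0,"turn":0,"grip":50},{"tx":-30,"ty":-20,"tz":0,"turn":0,"grip":50},{"tx":0,"ty":0,"tz":0,"turn":0,"grip":50},{"tx":0,"ty":0,"tz":0,"turn":0,"grip":50}]' |grep -E 'cont|tcp_pos|open'
python3 - <<'E'
from h import *
from station import eyes
for nm,T in(('old',dict(np.load('top0.npz'))),('new',eyes.camera('top'))):
    W=cloud(T); x,y,z=np.moveaxis(W,-1,0)
    m=(np.hypot(x-.488,y+.106)<.03)&(z>.065); print(nm,'head',cv2.minEnclosingCircle((W[m][:,:2]*1000).astype(np.float32)),W[m][:,2].mean())
    m=(abs(x-.48)<.02)&(y<-.18)&(y>-.275)&(z>.069)&(z<.074); p=W[m]
    if len(p)>20: print('handle',np.polyfit(p[:,1],p[:,0],1),p[:,:].mean(0),len(p))
    last=T
S0=dict(np.load('side0.npz')); S=eyes.camera('side')
d=np.abs(last['image'].astype(int)-np.load('top0.npz')['image']).max(-1)
cv2.imwrite('pics/end.png',np.hstack([cv2.resize(S0['image'][100:320,130:370,::-1],(400,367)),cv2.resize(S['image'][100:320,130:370,::-1],(400,367))]))
E
```

```text
tcp_pos: [0.4824, -0.1922, 0.1715]
contact_force: [0.4, -1.5, 0.1]
opening: 0.589
tcp_pos: [0.3713, -0.3364, 0.1703]
contact_force: [1.3, -1.0, -0.0]
opening: 0.585
tcp_pos: [0.3271, -0.3937, 0.17]
contact_force: [0.3, 0.8, -0.2]
opening: 0.588
old head ((489.34466552734375, -107.86016082763672), 28.203516006469727) 0.0758237769957516
handle [0.06549081 0.49574911] [ 0.48084368 -0.22759577  0.07182828] 310
new head ((489.311279296875, -110.67520904541016), 25.4199161529541) 0.07614285852779153
handle [0.05852262 0.49424496] [ 0.48087581 -0.22844418  0.07181298] 315
```

View pics/end.png

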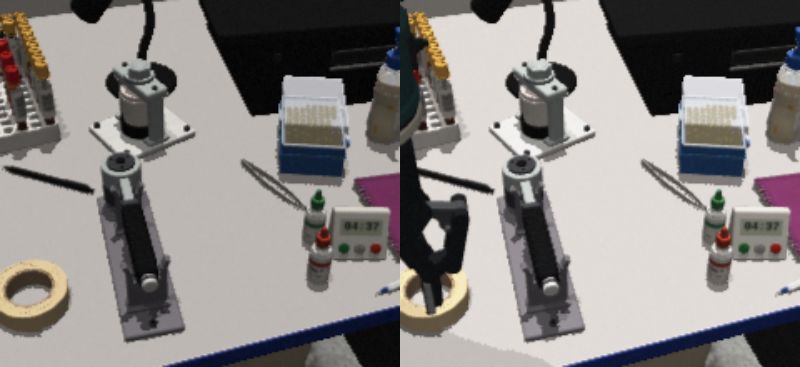

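The before/after side views show the wrench lying in its rest (head at 520,165, tail at 550,287, shifted slightly tailward) and the bystanders unmoved. One check of the shift along the rest and of the screw's turn.

```bash
python3 - <<'E'
from h import *
from station import eyes,order,get_obs
from scipy.optimize import least_squares
N={'top':eyes.camera('top'),'side':eyes.camera('side')}
for n in N:
  for nm,T in(('old',dict(np.load(n+'0.npz'))),('new',N[n])):
    W=cloud(T); x,y,z=np.moveaxis(W,-1,0)
    m=(np.hypot(x-.488,y+.106)<.04)&(z>.07); h=np.sort(W[m][:,1])[-8:].mean()
    m=(abs(x-.475)<.02)&(y<-.25)&(y>-.34)&(z>.05)&(z<.08); k=np.sort(W[m][:,1])[:8].mean()
    near=np.hypot(x-.55,y-.049); p=W[(near<.022)&(z>.105)&(z<.1165)][:,:2]; best=[]
    for th in np.arange(0,60,3):
        a=np.radians(th)+np.arange(6)*np.pi/3; nn=np.c_[np.cos(a),np.sin(a)]
        s=least_squares(lambda c:(((p-c)@nn.T).max(1)-.015)*1000,[.55,.049],loss='soft_l1',x_scale=.001,diff_step=1e-4); best.append((round(s.cost,1),int(th)))
    print(n,nm,'head ymax %.4f tail ymin %.4f'%(h,k),'hex',sorted(best)[:3])
E
```

```text
top old head ymax -0.0815 tail ymin -0.2987 hex [(np.float64(50.2), 39), (np.float64(50.6), 42), (np.float64(50.8), 36)]
top new head ymax -0.0866 tail ymin -0.3058 hex [(np.float64(37.8), 48), (np.float64(37.9), 42), (np.float64(37.9), 45)]
side old head ymax -0.0835 tail ymin -0.3026 hex [(np.float64(75.7), 42), (np.float64(76.2), 45), (np.float64(76.9), 39)]
side new head ymax -0.0900 tail ymin -0.3077 hex [(np.float64(59.0), 18), (np.float64(59.5), 21), (np.float64(60.3), 24)]
```

```bash
python3 -c "
from station import order; print(order.job_done())"
```

```text
the job is handed in; nothing more can be done
None
```

I tightened the screw until the wrench broke over, stopped there, laid the wrench back level in its rest about 6 mm tailward of where it lay (limit 12 mm), saw no bystander moved, and handed the job in; no verdict came back.

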